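# Close the split mould with its draw latch

## Task

Close the two-part mould on the workbench: push the sliding half home against the fixed half, take the latch's loop over the hook on the sliding half, and draw its cross-bar back under the hook's lip until you feel it bear firmly on the hook (some 5 to 10 N). Only then let go of the loop and push the latch lever over and down past its toggle point until it lies fully home and the latch holds the halves together. Be gentle: never drag the loop against the hook with more than 15 N or push the lever with more than 40 N, and leave the other things on the bench where they are.

Things in the scene. Friction and masses are not known exactly. Their poses are not given: they have to be found in the camera images.
- mould: Base of the split mould, fixed: dark steel plate 100x240x10 mm (its x, y, z), y = -125 to 115; origin on the bench, z up. The latch works in its plane x = 0, along y. On it two aluminium halves 90 mm wide, tops at z = 36 mm: fixed half y = 1 to 85 mm, sliding half y = -80 to -1 mm when shut. Lever bracket on the fixed half, 28 mm wide, up to z = 60 mm.
- sliding_half (a joint): Travel (m) of the sliding half: 0 = shut on the fixed half (hard stop), grows towards the mould's -y, at most 0.032. 4 N of friction, no spring. Its outer end face (90 mm wide, z = 10 to 36 mm) lies at y = -0.080 - value in the mould's frame and is the place to push, towards +y. Along its top runs a steel ridge (deck) 28 mm wide, top at z = 48 mm.
- draw_lever (a joint): Lever angle (rad): 0 = shut, lying along the mould's +y (hard stop); grows as it swings up and over to -y (pi/2 = upright), at most 2.4. Steel, 18 mm wide, 58 mm long, stays where left (0.025 N m). The loop is pinned to it 18 mm from its own pin. Toggle point at about 0.2 rad; loaded, it needs up to some 8 N at its end; past the toggle the loop's pull helps it shut.
- loop (a joint): Angle (rad) of the loop on the lever: lever angle + this = slope of the loop; 0 = level, pointing to the mould's -y, negative = cross-bar raised. Stays where left (0.025 N m).
- loop_bar_mid (a point): Middle of the loop's cross-bar: steel rod 5 mm thick along the mould's x, 63 mm from the loop's pin; spring side rods let it go up to 13 mm farther out (2.2 N/mm). Round end caps, 12 mm in diameter, 45 mm over their outer faces: pinch these along the mould's x, fingertips some 6 mm below the bar. When the bar is moved the lever follows (1 to 5 N).
- keeper_nominal (a point): Point on the sliding half, 50.5 mm above the bench, axes as the mould's: where the bar's middle lies on the deck when hooked, IF the hook is in mid-setting. The hook is screwed down anywhere within 4 mm of that along y; this is NOT measured: feel or see it. Set the bar down on the deck 14 mm to the -y side of this point, then draw it to +y under the lip.
- hook_wall (a point): As keeper_nominal, but in the mid-setting's wall face (looking to -y) that the bar bears on, at the bar's height; on the sliding half, so the hook's true setting is again not in it. The hook is 22 mm wide along x; its lip reaches 7 mm out from the wall to -y, underside 5 mm and top 8 mm above this point.
- lever_hinge (a point): Centre of the lever's pin, 12 mm to +y and 54 mm above the mould's origin; the pin runs along the mould's x.
- lever_tip (a point): Upper face of the lever's turned-up end, 52 mm from its pin: the place to push.
- pliers_green: Bystander, to be left alone: pliers with green handles, 63x139x12 mm, lying flat; origin at the centre of its underside.
- beeswax: Bystander, to be left alone: round cake of beeswax, 45 mm wide, 17 mm high; origin at the centre of its underside.
- dapping_block: Bystander, to be left alone: brass cube with round hollows, 50 mm; origin at the centre of its underside.

How it is judged:
On the way, in this order (a step that is already met when the one before it is completed fails the run):
1. the sliding half is pushed home (within 3 mm) (value of joint sliding_half below 0.003 m), for 0.2 s.
2. the loop's bar is under the hook's lip and bears on the hook's wall with at least 3 N while the fingers draw it back (touch the loop) (z of loop_bar_mid in the frame of keeper_nominal between -0.003 and 0.0045 m and y of loop_bar_mid in the frame of keeper_nominal between -0.0065 and 0.0065 m and contact force between loop_bar_c0 and keeper_c0 above 3 N and contact force between the fingers and loop above 0.3 N), for 0.15 s.
3. the lever has been pushed past the toggle and is home (value of joint draw_lever below 0.08 rad), for 0.2 s.
At the end, for the whole second after the job is handed in: The sliding half is shut (within 2 mm), the lever lies home (below 0.08 rad) and at rest, and the loop's bar is under the hook's lip and pulls on the hook with more than 3 N (value of joint sliding_half below 0.002 m and value of joint draw_lever below 0.08 rad and contact force between loop_bar_c0 and keeper_c0 above 3 N and z of loop_bar_mid in the frame of keeper_nominal between -0.003 and 0.0045 m and y of loop_bar_mid in the frame of keeper_nominal between -0.0065 and 0.0065 m and velocity of joint draw_lever between -0.05 and 0.05 rad/s); the robot touches nothing.
It fails at once if the loop, held in the fingers, is dragged against the hook with more than 15 N (contact force between the fingers and loop_bar above 0.3 N and contact force between loop_bar_c0 and keeper_c0 above 15 N).
It fails at once if the lever is pushed with more than 40 N (contact force between the fingers and draw_lever_c0 above 40 N or contact force between the fingers and draw_lever_c3 above 40 N).
It fails at once if the green pliers, the beeswax or the hollowed brass block is moved by more than 30 mm (distance of any of pliers_green, beeswax, dapping_block from where it was at the start of the episode above 0.03 m).
It also fails if it takes over 70 s, if anything falls off the work surface, if the arm or the gripper's body presses on something with over 40 N, if the wrist force passes 120 N, or if a joint passes its speed limit or range.

## Robot

A 7-joint arm with a two-finger parallel gripper is mounted at the origin on a cart in front of the work surface, level with it; the furniture and walls round the work are solid. World frame = base frame: x ahead of the robot, y to its left, z up, the work surface at z = 0. Lengths are in m, angles in rad, forces in N, time in s.
With the tool pointing down it reaches from about 0.425 to 0.925 m from the base axis. Payload 6.8 kg.
Tool frame: the origin (TCP) lies on the centre line of the jaws, within the pads' length; the fingertips stand 17 mm ahead of it and the grasp point (between the pads) lies 2 mm behind it; z points along the fingers, x is the direction in which the jaws open and shut, and the axes are right-handed (so a half turn about z gives the same grasp; the last joint's range is limited). The gripper opens to 85 mm and grips with 20 to 120 N. Pads are 22 mm wide; open, the fingers measure 114 mm over their backs; the gripper's body (76 mm by 85 mm) begins 54 mm behind the grasp point. The pads swing forward as they close: fully open they stand 13 mm farther back than shut.
Start: joints at [1.072, 0.477, 0.022, 1.555, -0.011, 1.109, -0.083], TCP at [0.257, -0.624, 0.248] pointing down, gripper open.
Joint ranges: [-2.96, 2.96], [-0.34, 2.1], [-1.41, 1.46], [0.24, 2.44], [-1.37, 4.51], [0.17, 1.92], [-2.96, 2.96]. Speed limits (rad/s): [2.39, 2.39, 3.14, 3.14, 3.14, 3.14, 3.14].

## Interface

Orientations are given as a unit quaternion [w, x, y, z].
In Python, from station import status, read_camera, camera_model, bot gives the robot as it stands.
- The arm moves only by the tool arm_command, never from a script. Its argument "series" is a list of rows, each a list of 3 entries, a list of its own where there are three numbers: the finger opening in mm, from 0 to 85.4, then the shift along the tool's x, y, z in mm, then the turn about the tool's z in rad. In form: [[gripper, [dx, dy, dz], roll], ...]. A call has 1 to 8 rows; each row is the pose to reach, as a shift and turn from the pose commanded when the call began, along the tool's axes at that moment; what a row does not reach only later rows make up. A row lasts 1/8 s, in which the tool goes at most 62.5 mm and 10.7 degrees, less where a joint would pass 70% of its speed; a pose out of reach is approached as far as the arm can. A call with a gripper value outside its range is refused whole. The fingers move at their own pace and stop on an object; "squeeze" is the grip in N (left out, the last holds). Time passes only in rows, so rows that repeat a pose let the fingers close. It gives the time, the measured TCP pose, the force and the opening at its end, in the units of the state.
- status.get_obs(): the state, without advancing time (a new reading comes with each control period).
- read_camera(name): name is "scene" or "top" or "wrist"; returns the picture (420x560x3 uint8, blue, green, red); there is no depth.
- camera_model(name): a dict with "fov_y" (degrees; the focal length in pixels is half the picture's height over the tangent of half this angle, whatever the lens; pixels are square), "cx", "cy" (the principal point, pixels), "R" (3x3) and "t" (3): a world point X has camera coordinates R X + t. Camera axes: x right, y down, z forward; pixel columns grow to the right and rows downward; lengths in m; the calibration is good to about 2 mm. A picture is of the moment at which its call begins: read the wrist's pose just before it. camera_model takes no time and is no camera call; for the wrist camera it gives the pose at the moment of the call.
- bot.hand_in(): hands the job in, once; it reports no verdict.
The state is a dict: "t": time; "q": joint angles; "joint_vel": joint speeds; "joint_torque": joint torques, N m; "eef_pos": TCP position; "tool_rot": TCP orientation; "contact_force": force on the tool from outside, world axes, zero at the start; "torque": the same for the moment, N m; "gripper_width": opening from 0.0 (shut) to 1.0 (fully open).
Only numpy, scipy, OpenCV 4.12 (cv2) and the standard library are available. Lean on these libraries where they do the work, as an engineer would, in place of code of your own. Each camera call takes 0.05 s, during which the arm holds its last target.

## Working session

There is one attempt and no reset: what is moved stays moved. The work goes in short steps, Python scripts to look and compute and a tool call to move; the robot and the scene stay as the last step left them, time stands still between calls to the robot, and variables do not carry over. Pictures are saved under pics/ and viewed, and the job is handed in when it is done.

Besides the shell and the picture viewer there is one more tool, called after "Emit:" in YAML: its name, and indented under it one key for each argument. arm_command: Moves the arm, as the interface text tells. Its arguments: {"type":"object","properties":{"series":{"type":"array"},"squeeze":{"type":"number"}},"required":["series"]}

```bash
ls; mkdir -p pics; python3 - <<'E'
from station import status, read_camera, camera_model, bot
import cv2
o=status.get_obs(); print(o)
for n in ("scene","top","wrist"):
    print(n,camera_model(n)); cv2.imwrite(f"pics/{n}0.png",read_camera(n))
E
```

```text
pics
{'t': 0.0, 'q': array([ 1.07188308,  0.47781699,  0.02233467,  1.55647419, -0.01149359,
        1.10927768, -0.08310392]), 'joint_vel': array([-0.00118569,  0.0004821 , -0.00038986, -0.00124456,  0.00022221,
        0.00210266, -0.00188809]), 'joint_torque': array([-5.77545215e-04, -5.96465850e+01,  1.60749145e+00, -2.81207246e+01,
        1.24411707e-02,  9.41237173e-03, -1.82558540e-05]), 'eef_pos': array([ 0.25690755, -0.62358459,  0.24730466]), 'tool_rot': array([-4.53730458e-04,  8.30951932e-01, -5.56343448e-01, -8.04948165e-04]), 'contact_force': array([-0.36109237, -0.56588537,  0.93876915]), 'torque': array([-0.00926574, -0.05924812, -0.02522158]), 'gripper_width': 0.9958237976742391}
scene {'fov_y': 53.319288459943245, 'cx': 279.2882835800699, 'cy': 208.74191210737953, 'R': array([[ 0.68013317, -0.73308672, -0.00165444],
       [-0.52942986, -0.48962367, -0.69280061],
       [ 0.50707287,  0.47207258, -0.7211273 ]]), 't': array([-0.268867  ,  0.40037072,  0.54798079])}
top {'fov_y': 57.01330775672286, 'cx': 272.21646535523814, 'cy': 208.4895227942711, 'R': array([[ 0.0225275 , -0.99973763, -0.00414592],
       [-0.99929059, -0.02239185, -0.03028055],
       [ 0.03017977,  0.00482512, -0.99953284]]), 't': array([0.12450102, 0.54488874, 0.90647012])}
wrist {'fov_y': 67.51108982931449, 'cx': 277.3355785828134, 'cy': 214.03247640892954, 'R': array([[ 3.82365199e-01, -9.24010796e-01, -9.50246411e-04],
       [-8.78342521e-01, -3.63786120e-01,  3.10119452e-01],
       [-2.86899408e-01, -1.17744244e-01, -9.50697125e-01]]), 't': array([-0.67450992, -0.04226145,  0.3785238 ])}
```

View pics/scene0.png

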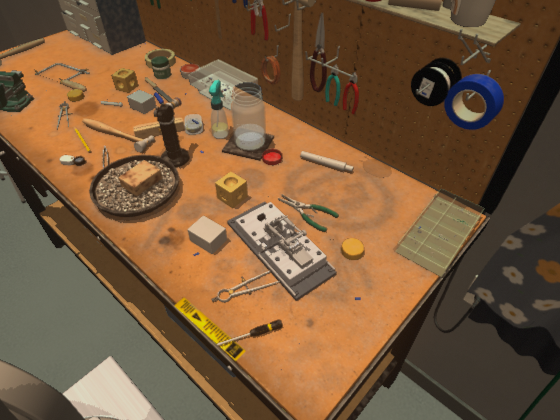

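View pics/top0.png

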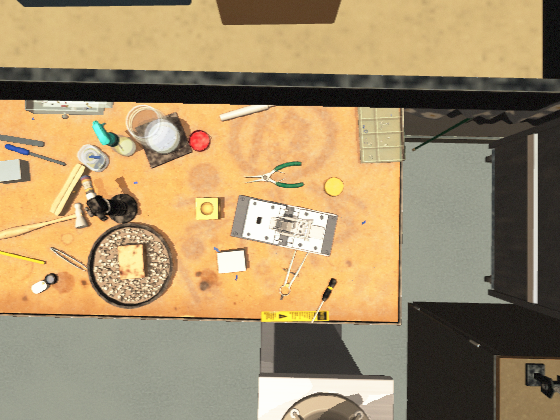

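View pics/wrist0.png

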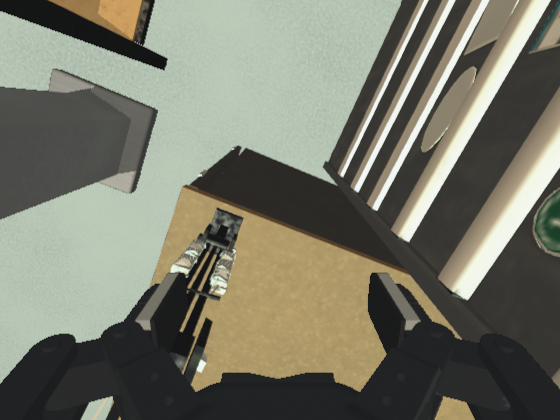

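```bash
python3 - <<'E'
import cv2
a=cv2.imread("pics/top0.png")[180:270,215:355]; cv2.imwrite("pics/top0c.png",cv2.resize(a,None,fx=5.5,fy=5.5,interpolation=cv2.INTER_CUBIC))
a=cv2.imread("pics/scene0.png")[190:305,215:350]; cv2.imwrite("pics/scene0c.png",cv2.resize(a,None,fx=5,fy=5,interpolation=cv2.INTER_CUBIC))
E
```

```text
(no output)
```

View pics/top0c.png

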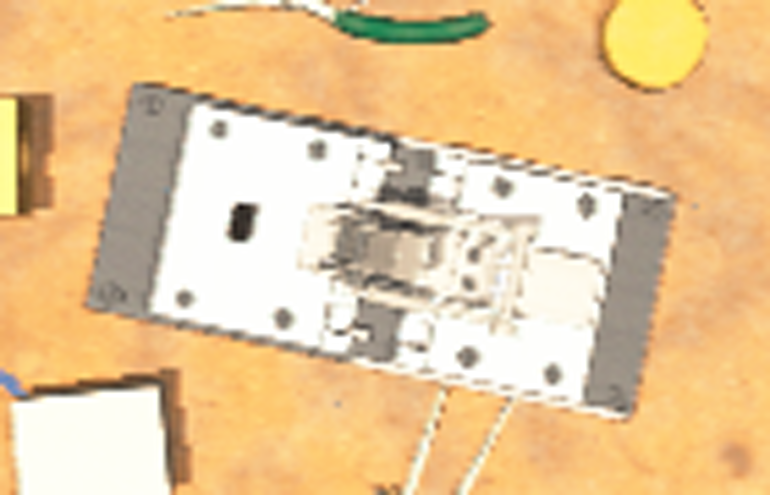

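View pics/scene0c.png

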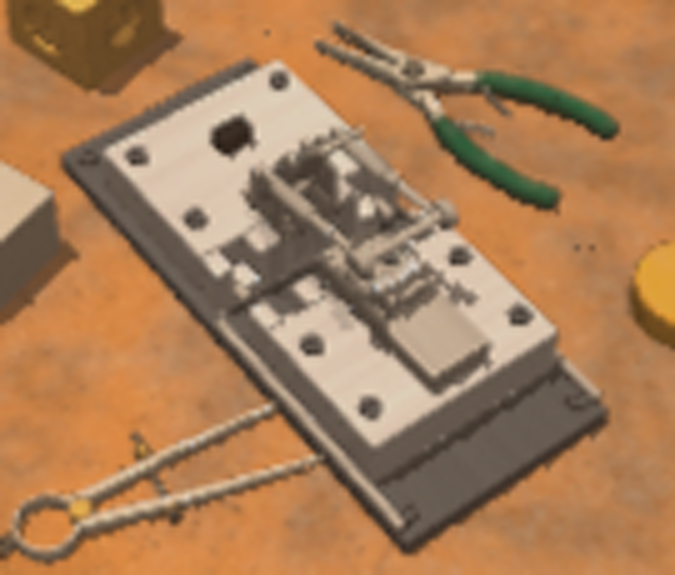

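```bash
cat > h.py <<'E'
import numpy as np, cv2
from scipy.spatial.transform import Rotation as Rn
from scipy.optimize import least_squares
from station import status, read_camera, camera_model, bot
def f(m): return 210/np.tan(np.radians(m['fov_y'])/2)
def proj(m,X):
    c=np.asarray(X)@np.array(m['R']).T+m['t']; return np.c_[m['cx']+f(m)*c[...,0]/c[...,2], m['cy']+f(m)*c[...,1]/c[...,2]]
def ray(m,p,z):
    d=np.array([(p[0]-m['cx'])/f(m),(p[1]-m['cy'])/f(m),1]); R=np.array(m['R']); C=-R.T@m['t']; d=R.T@d
    return C+d*(z-C[2])/d[2]
def mw(p,L):  # p=(x,y,yaw), L mould-frame pts
    c,s=np.cos(p[2]),np.sin(p[2]); L=np.atleast_2d(L)
    return np.c_[p[0]+c*L[:,0]-s*L[:,1], p[1]+s*L[:,0]+c*L[:,1], L[:,2]]
def Rt(o): w,x,y,z=o['tool_rot']; return Rn.from_quat([x,y,z,w]).as_matrix()
E
python3 - <<'E'
from h import *
m=camera_model("top"); s=camera_model("scene")
P=np.array([(133,85),(88,305),(678,190),(632,415)])/5.5+[215,180]
# TL: +y end, world +x side. mould yaw ~0 or pi? +y->world +y => yaw~0, x->world x
L=np.array([(50,115,10),(-50,115,10),(50,-125,10),(-50,-125,10)])/1000
r=least_squares(lambda p:(proj(m,mw(p,L))-P).ravel(),[.5,0,0]); print(r.x,r.fun)
S=np.array([(62,160),(607,405),(408,550)])/5+[215,190]
L2=L[[1,2,3]]
print((proj(s,mw(r.x,L2))-S))
r=least_squares(lambda p:np.r_[(proj(m,mw(p,L))-P).ravel(),(proj(s,mw(p,L2))-S).ravel()],[.5,0,0]); print(r.x,r.fun)
o=status.get_obs(); print(Rt(o))
R=np.array(camera_model('wrist')['R']);C=-R.T@camera_model('wrist')['t'];print(C-o['eef_pos'], Rt(o).T@(C-o['eef_pos']), Rt(o).T@R.T)
for nm,px in (("pliers",[(247,178),(302,165),(302,187)]),("wax",[(334,186)]),("brass",[(207,208)])):
    print(nm,[ray(m,q,.01).round(3) for q in px])
E
```

```text
[ 0.50404622  0.11169682 -0.17341392] [-0.32115052 -0.9092824  -0.50006478  0.61800964  0.25992883 -0.25688792
  0.55750176  0.53317643]
[[-3.13935148 -0.22806318]
 [-0.9897615   1.32392851]
 [-1.98171325 -0.0961971 ]]
[ 0.50567771  0.11051223 -0.17128327] [ 0.13206113 -1.49371646  0.04345807  0.04755352  0.75111099 -1.05624348
  1.13970314 -0.25348629 -2.26625074 -0.28377682  0.08892266  1.04833699
 -0.74650502 -0.32154163]
[[ 3.80947818e-01 -9.24596348e-01 -5.93949010e-04]
 [-9.24595554e-01 -3.80948272e-01  1.21467356e-03]
 [-1.34934659e-03  8.64353697e-05 -9.99999086e-01]]
[0.07242419 0.0296276  0.12489331] [ 2.77679553e-05 -7.82389278e-02 -1.24900225e-01] [[ 9.99998624e-01  1.25206151e-03  1.08794344e-03]
 [-1.52765681e-03  9.50729027e-01  3.10019326e-01]
 [-6.46176145e-04 -3.10020562e-01  9.50729632e-01]]
pliers [array([0.613, 0.198, 0.01 ]), array([0.647, 0.068, 0.01 ]), array([0.594, 0.067, 0.01 ])]
wax [array([ 0.598, -0.008,  0.01 ])]
brass [array([0.54 , 0.291, 0.01 ])]
```

Emit:
arm_command:
  series:
    - [85,[-40,-35,-10],-0.125]
    - [85,[-85,-75,-20],-0.25]
    - [85,[-130,-114,-30],-0.375]
    - [85,[-175,-154,-30],-0.5]
    - [85,[-221,-193,-30],-0.625]
    - [85,[-267,-233,-30],-0.75]
    - [85,[-312,-273,-30],-0.875]
    - [85,[-358,-313,-30],-1.0]

```text
t: 1.15
eef_pos: [0.4104, -0.172, 0.2784]
tool_rot: [0.0, 0.996, -0.088, 0.0]
contact_force: [1.0, 0.0, -0.3]
gripper_width: 0.994
```

```bash
python3 - <<'E'
from h import *
o=status.get_obs(); T=Rt(o); print(o['t'],o['eef_pos'],o['q'],np.degrees(np.arctan2(T[1,0],T[0,0])))
p=[0.505,0.111,-0.172]
g=mw(p,[0,-.01,.2])[0]; print(T.T@(g-o['eef_pos']))
E
```

```text
1.15 [ 0.41038108 -0.1720407   0.27841227] [ 0.64731692  0.0863308  -0.41020365  2.01819465  0.04019505  1.044083
  0.04208862] -10.09491389218101
[ 0.04355006 -0.28527354  0.07832297]
```

Emit:
arm_command:
  series:
    - [85,[8,-55,13],0]
    - [85,[16,-110,26],0]
    - [85,[24,-165,39],0]
    - [85,[32,-220,52],0]
    - [85,[40,-270,65],0]
    - [85,[43,-285,78],0]
    - [85,[43,-285,78],0]

```text
t: 2.02
eef_pos: [0.5028, 0.0999, 0.1993]
tool_rot: [-0.0, 0.996, -0.089, -0.001]
contact_force: [0.1, -0.1, 1.1]
gripper_width: 0.997
```

```bash
python3 - <<'E'
from h import *
o=status.get_obs(); T=Rt(o); print(o['t'],o['eef_pos'],np.degrees(np.arctan2(T[1,0],T[0,0])))
m=camera_model('wrist'); im=read_camera('wrist'); cv2.imwrite("pics/w1.png",cv2.resize(im,(800,600),interpolation=cv2.INTER_CUBIC))
import pickle; pickle.dump((m,im),open('w1.pkl','wb'))
E
```

```text
2.025 [0.5028084  0.09989555 0.19928951] -10.160896879980504
```

View pics/w1.png

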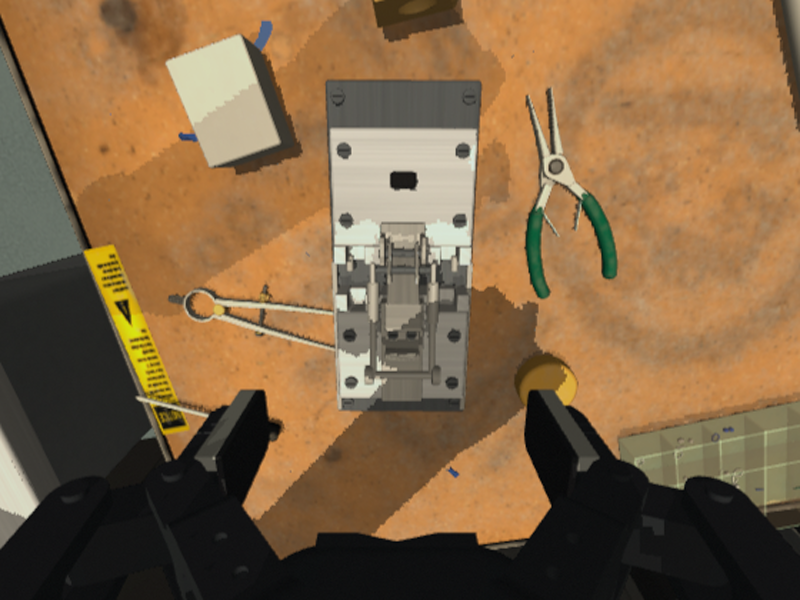

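```bash
python3 - <<'E'
from h import *
import pickle; m,im=pickle.load(open('w1.pkl','rb'))
c=im[140:295,215:345]; cv2.imwrite("pics/w1c.png",cv2.resize(c,None,fx=3.8,fy=3.8,interpolation=cv2.INTER_CUBIC))
c=im[45:175,215:345]; cv2.imwrite("pics/w1d.png",cv2.resize(c,None,fx=4,fy=4,interpolation=cv2.INTER_CUBIC))
s=read_camera('scene'); c=s[190:305,215:350]; cv2.imwrite("pics/s1c.png",cv2.resize(c,None,fx=5,fy=5,interpolation=cv2.INTER_CUBIC))
E
```

```text
(no output)
```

View pics/w1c.png

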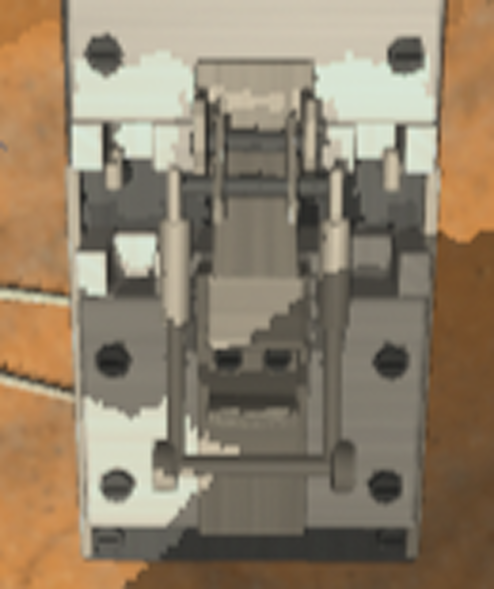

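View pics/w1d.png

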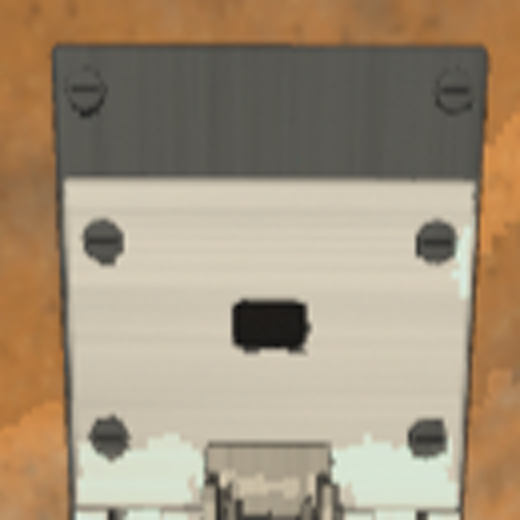

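```bash
python3 - <<'E'
from h import *
import pickle; m,im=pickle.load(open('w1.pkl','rb'))
D=lambda u,v:(u/4+215-.4,v/4+45-.4); C=lambda u,v:(u/3.8+215-.4,v/3.8+140-.4)
P=np.array([D(53,45),D(487,45),D(63,178),D(477,178),C(83,558),C(418,560)])
L=np.array([(-50,115,10),(50,115,10),(-45,85,36),(45,85,36),(-50,-125,10),(50,-125,10)])/1e3
r=least_squares(lambda p:(proj(m,mw(p,L))-P).ravel(),[.5,.1,-.17]); print(r.x,r.fun.round(2)); p=r.x
def loc(X): c,s=np.cos(p[2]),np.sin(p[2]); d=X[:2]-p[:2]; return np.array([c*d[0]+s*d[1],-s*d[0]+c*d[1],X[2]])
print('rear edge',[loc(ray(m,C(u,527),.036)) for u in (90,415)])
print('deck rear',[loc(ray(m,C(u,534),.048)) for u in (200,305)])
for q,X in (('hinge',[0,.012,.054]),('lip',[0,-.04,.058])): print(q,proj(m,mw(p,[X])))
print('bar');
for z in (.06,.07,.08,.09,.1): print(z,[loc(ray(m,C(u,465),z)) for u in (152,355)])
print('hook lip front edge',[loc(ray(m,C(u,375),.0585)) for u in (200,308)])
print('hook back edge',[loc(ray(m,C(u,278),.0585)) for u in (200,308)])
import pickle; pickle.dump(p,open('p.pkl','wb'))
E
```

```text
[ 0.50752547  0.11129651 -0.1781607 ] [-1.21 -0.82  1.07 -0.58 -0.92 -0.34  1.   -0.09  0.25  1.75 -0.18  1.52]
rear edge [array([-0.04404709, -0.09745216,  0.036     ]), array([ 0.04437287, -0.09711786,  0.036     ])]
deck rear [array([-0.01367205, -0.0925703 ,  0.048     ]), array([ 0.01376122, -0.09246607,  0.048     ])]
hinge [[281.77734326 177.46236698]]
lip [[281.44004175 234.67934943]]
bar
0.06 [array([-0.02483891, -0.06659693,  0.06      ]), array([ 0.02488656, -0.06641698,  0.06      ])]
0.07 [array([-0.02402462, -0.0615512 ,  0.07      ]), array([ 0.02381871, -0.06137806,  0.07      ])]
0.08 [array([-0.02321033, -0.05650547,  0.08      ]), array([ 0.02275087, -0.05633914,  0.08      ])]
0.09 [array([-0.02239604, -0.05145974,  0.09      ]), array([ 0.02168303, -0.05130022,  0.09      ])]
0.1 [array([-0.02158174, -0.04641401,  0.1       ]), array([ 0.02061519, -0.0462613 ,  0.1       ])]
hook lip front edge [array([-0.01294988, -0.04337984,  0.0585    ]), array([ 0.01298337, -0.04329181,  0.0585    ])]
hook back edge [array([-0.01276331, -0.018905  ,  0.0585    ]), array([ 0.01248287, -0.01882511,  0.0585    ])]
```

View pics/s1c.png

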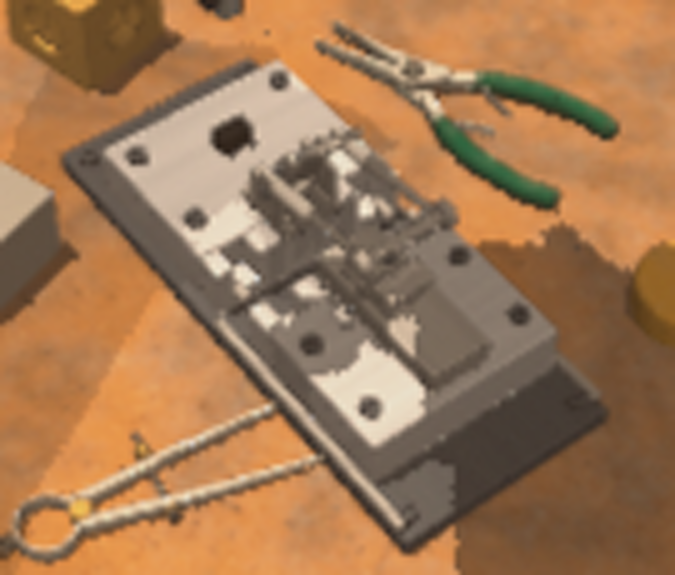

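Emit:
arm_command:
  series:
    - [0,[1,45,20],0]
    - [0,[2,90,50],0]
    - [0,[3,123,90],0]
    - [0,[3,123,130],0]
    - [0,[3,123,152],0]
    - [0,[3,123,152],0]
    - [0,[3,123,152],0]
  squeeze: 30

```text
t: 3.0
eef_pos: [0.4852, -0.0234, 0.0495]
tool_rot: [0.0, 0.996, -0.09, 0.001]
contact_force: [-0.1, 1.3, 0.6]
gripper_width: 0.002
```

```bash
python3 - <<'E'
from h import *
import pickle
o=status.get_obs(); print(o['t'],o['eef_pos'],o['contact_force'],o['gripper_width'])
m=camera_model('wrist'); im=read_camera('wrist'); cv2.imwrite("pics/w2.png",cv2.resize(im,(800,600),interpolation=cv2.INTER_CUBIC)); pickle.dump((m,im),open('w2.pkl','wb'))
c=read_camera('scene')[170:320,205:365]; cv2.imwrite("pics/s2c.png",cv2.resize(c,None,fx=4,fy=4,interpolation=cv2.INTER_CUBIC))
E
```

```text
3.0 [ 0.48519038 -0.02339137  0.04952108] [-0.06841985  1.31886367  0.57276276] 0.0019781330224381503
```

View pics/w2.png

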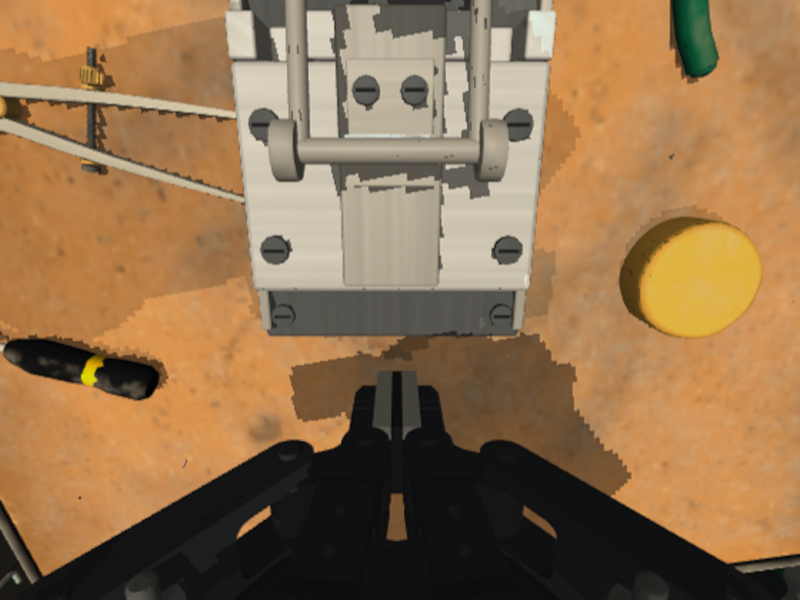

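View pics/s2c.png

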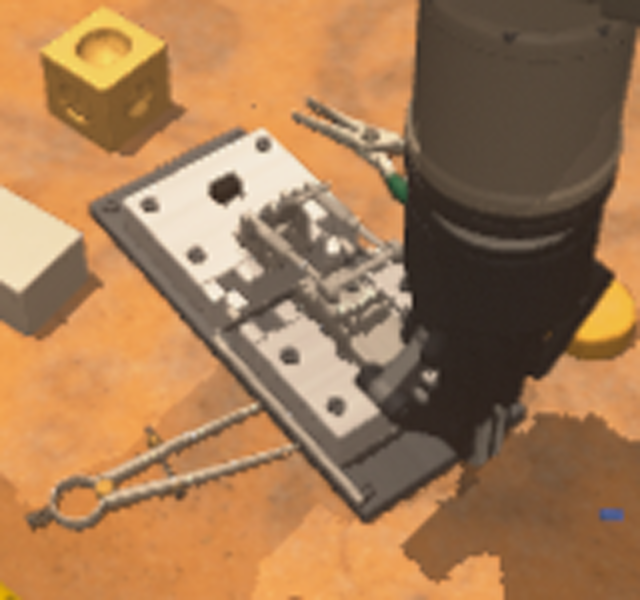

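```bash
python3 - <<'E'
from h import *
import pickle; m,im=pickle.load(open('w2.pkl','rb')); m1,_=pickle.load(open('w1.pkl','rb')); p=pickle.load(open('p.pkl','rb'))
W=lambda u,v:np.array((u*.7-.15,v*.7-.15)); C=lambda u,v:(u/3.8+215-.4,v/3.8+140-.4)
def loc(X): c,s=np.cos(p[2]),np.sin(p[2]); d=X[:2]-p[:2]; return (1e3*np.array([c*d[0]+s*d[1],-s*d[0]+c*d[1],X[2]])).round(1)
print('plate end',loc(ray(m,W(268,334),.01)),loc(ray(m,W(524,334),.01)))
print('rear edge',loc(ray(m,W(252,289),.036)),loc(ray(m,W(529,289),.036)))
print('deck rear',loc(ray(m,W(343,285),.048)),loc(ray(m,W(439,285),.048)))
for u1,u2 in ((152,270),(355,508)):
  r=least_squares(lambda X:np.r_[proj(m,[X])[0]-W(u2,151),proj(m1,[X])[0]-C(u1,465)],[.5,.05,.08]); print('cap',loc(r.x),r.fun.round(2))
o=status.get_obs(); print('tcp',loc(o['eef_pos']))
print('hook front top?',loc(ray(m,W(348,135),.0585)),loc(ray(m,W(435,135),.0585)))
c=im[0:140,150:400]; cv2.imwrite("pics/w2c.png",cv2.resize(c,None,fx=3.2,fy=3.2,interpolation=cv2.INTER_CUBIC))
E
```

```text
plate end [ -49.4 -123.    10. ] [  51.3 -123.2   10. ]
rear edge [-45.1 -97.2  36. ] [ 43.6 -97.3  36. ]
deck rear [-14.5 -92.6  48. ] [ 13.5 -92.6  48. ]
cap [-23.7 -56.1  81.2] [ 0.2  -0.08 -0.62  0.25]
cap [ 23.1 -56.2  80.5] [-0.16 -0.05  0.5   0.15]
tcp [   2.1 -136.1   49.7]
hook front top? [-10.5 -52.2  58.5] [ 10.5 -52.2  58.5]
```

View pics/w2c.png

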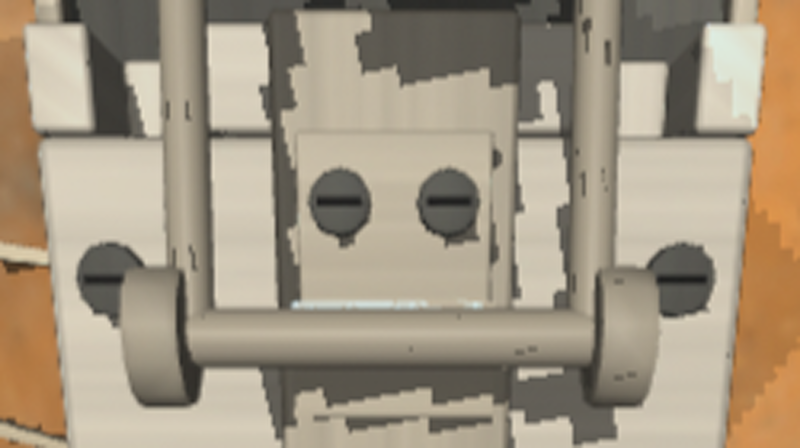

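```bash
python3 - <<'E'
from h import *
import pickle; m,im=pickle.load(open('w2.pkl','rb')); m1,im1=pickle.load(open('w1.pkl','rb')); p=pickle.load(open('p.pkl','rb'))
W=lambda u,v:np.array((u*.7-.15,v*.7-.15)); C=lambda u,v:(u/3.8+215-.4,v/3.8+140-.4); V=lambda u,v:np.array((u/3.2+150-.35,v/3.2-.35))
def loc(X): c,s=np.cos(p[2]),np.sin(p[2]); d=X[:2]-p[:2]; return (1e3*np.array([c*d[0]+s*d[1],-s*d[0]+c*d[1],X[2]])).round(1)
def tri(a,b):
  r=least_squares(lambda X:np.r_[proj(m,[X])[0]-V(*a),proj(m1,[X])[0]-C(*b)],[.5,.05,.08]); return loc(r.x),r.fun.round(1)
print('screw',tri((340,203),(228,357)),tri((449,203),(277,357)))
print('line',tri((400,410),(255,408)))
print('hook back edge',tri((395,131),(255,340)), tri((395,131),(255,278)))
print('deck front',tri((395,12),(255,278)))
c=im1[200:270,245:320]; cv2.imwrite("pics/w1e.png",cv2.resize(c,None,fx=8,fy=8,interpolation=cv2.INTER_CUBIC))
E
```

```text
screw (array([ -6.4, -41.4,  51.7]), array([ 0.1, -0. , -0.1,  0. ])) (array([  5.7, -41.4,  51.5]), array([ 0.,  0., -0., -0.]))
line (array([  0.1, -64.7,  30.2]), array([ 0.3, -0. , -0.6,  0. ]))
hook back edge (array([ -0.2, -35.2,  56.3]), array([ 0.2, -0. , -0.5,  0. ])) (array([ -0.4, -29.4,  25.9]), array([ 0.4, -0. , -0.9,  0. ]))
deck front (array([ -0.2, -22.2,  48.2]), array([ 0.2, -0. , -0.5,  0. ]))
```

View pics/w1e.png

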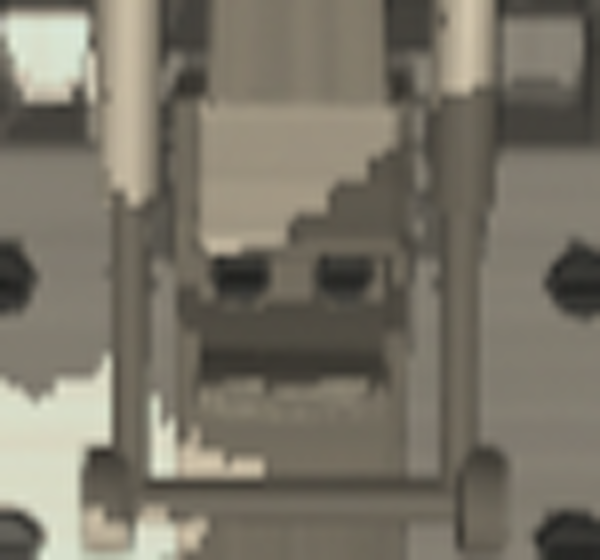

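Emit:
arm_command:
  series:
    - [0,[-2,-5,9],0]
    - [0,[-2,-20,9],0]
    - [0,[-2,-28,9],0]
    - [0,[-2,-33,9],0]
    - [0,[-2,-37,9],0]
    - [0,[-2,-40,9],0]
    - [0,[-2,-42,9],0]
    - [0,[-2,-42,9],0]

```text
t: 4.1
eef_pos: [0.49, 0.0191, 0.0393]
tool_rot: [-0.0, 0.996, -0.09, -0.0]
contact_force: [-1.2, -2.5, 2.1]
gripper_width: -0.002
```

Emit:
arm_command:
  series:
    - [0,[0,-1.5,0],0]
    - [0,[0,-3,0],0]
    - [0,[0,-3,0],0]

```text
t: 4.47
eef_pos: [0.4905, 0.0221, 0.0393]
tool_rot: [-0.0, 0.996, -0.09, -0.0]
contact_force: [-2.0, -3.0, 2.2]
gripper_width: -0.001
```

```bash
python3 - <<'E'
from h import *
import pickle
o=status.get_obs(); print(o['t'],o['eef_pos'],o['contact_force'],o['gripper_width'])
m=camera_model('wrist'); im=read_camera('wrist'); cv2.imwrite("pics/w3.png",cv2.resize(im,(800,600),interpolation=cv2.INTER_CUBIC)); pickle.dump((m,im),open('w3.pkl','wb'))
E
```

```text
4.475 [0.490498   0.02209262 0.03926541] [-2.04115769 -3.02936552  2.17747296] -0.0013555634580980427
```

View pics/w3.png

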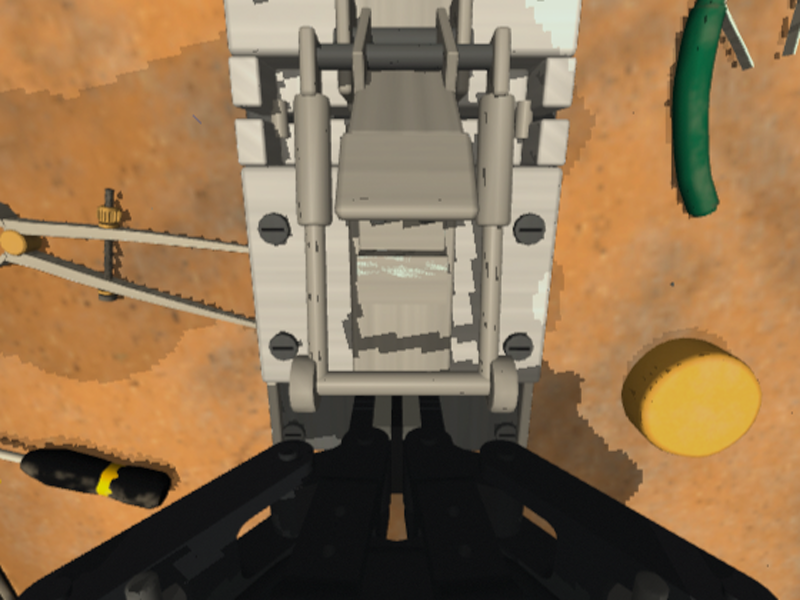

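Emit:
arm_command:
  series:
    - [0,[0,-1.5,0],0]
    - [0,[0,-3,0],0]
    - [0,[0,-4,0],0]
    - [0,[0,-4,0],0]

```text
t: 5.03
eef_pos: [0.4907, 0.023, 0.0393]
tool_rot: [0.002, 0.996, -0.091, -0.001]
contact_force: [-3.1, -11.4, 6.2]
gripper_width: 0.003
```

Emit:
arm_command:
  series:
    - [0,[0,6,0],0]
    - [0,[0,25,-10],0]
    - [0,[0,25,-55],0]
    - [45,[0,15,-100],0]
    - [80,[0,0,-130],0]
    - [80,[0,-30,-130],0]
    - [80,[0,-30,-130],0]

```text
t: 5.9
eef_pos: [0.4975, 0.0589, 0.1701]
tool_rot: [-0.002, 0.996, -0.087, 0.001]
contact_force: [-0.5, -0.2, -1.0]
gripper_width: 0.848
```

```bash
cat > snap.py <<'E'
from h import *
import pickle,sys
n=sys.argv[1]
o=status.get_obs(); print(o['t'],o['eef_pos'],o['contact_force'].round(1),o['gripper_width'])
m=camera_model('wrist'); im=read_camera('wrist'); cv2.imwrite(f"pics/w{n}.png",cv2.resize(im,(800,600),interpolation=cv2.INTER_CUBIC)); pickle.dump((m,im,o),open(f'w{n}.pkl','wb'))
E
python3 snap.py 4
```

```text
5.9 [0.49745203 0.05890311 0.17013021] [-0.5 -0.2 -1. ] 0.8476327956577442
```

View pics/w4.png

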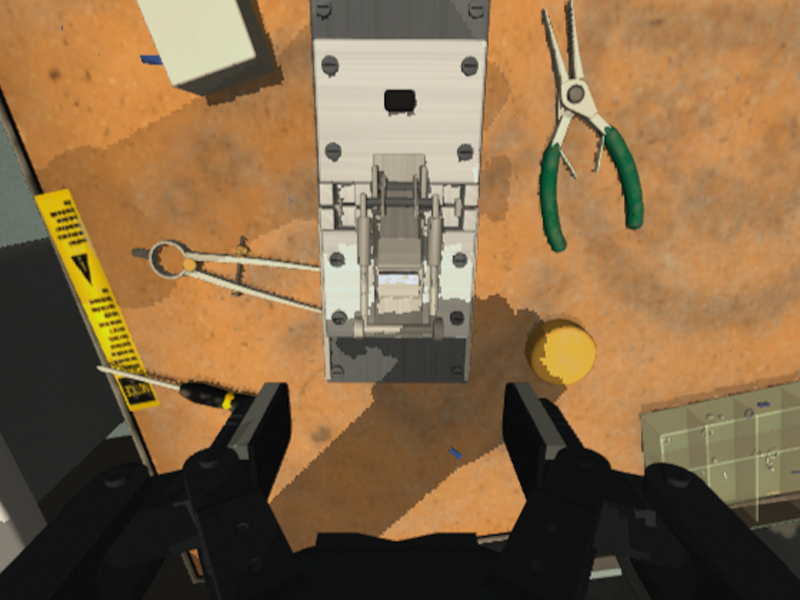

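```bash
python3 - <<'E'
from h import *
import pickle; m4,im4,o=pickle.load(open('w4.pkl','rb')); m3,im3=pickle.load(open('w3.pkl','rb')); m2,_=pickle.load(open('w2.pkl','rb')); m1,_=pickle.load(open('w1.pkl','rb')); p0=pickle.load(open('p.pkl','rb'))
c=im4[100:275,215:345]; cv2.imwrite("pics/w4c.png",cv2.resize(c,None,fx=4.4,fy=3.4*4.4/3.4,interpolation=cv2.INTER_CUBIC)[:600*2])
c=im4[195:270,225:340]; cv2.imwrite("pics/w4c.png",cv2.resize(c,None,fx=6.9,fy=6.9,interpolation=cv2.INTER_CUBIC))
c=im4[100:195,215:345]; cv2.imwrite("pics/w4d.png",cv2.resize(c,None,fx=6,fy=6,interpolation=cv2.INTER_CUBIC))
c=im3[0:300,140:420]; cv2.imwrite("pics/w3c.png",cv2.resize(c,None,fx=2,fy=2,interpolation=cv2.INTER_CUBIC))
E
```

```text
(no output)
```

View pics/w4c.png

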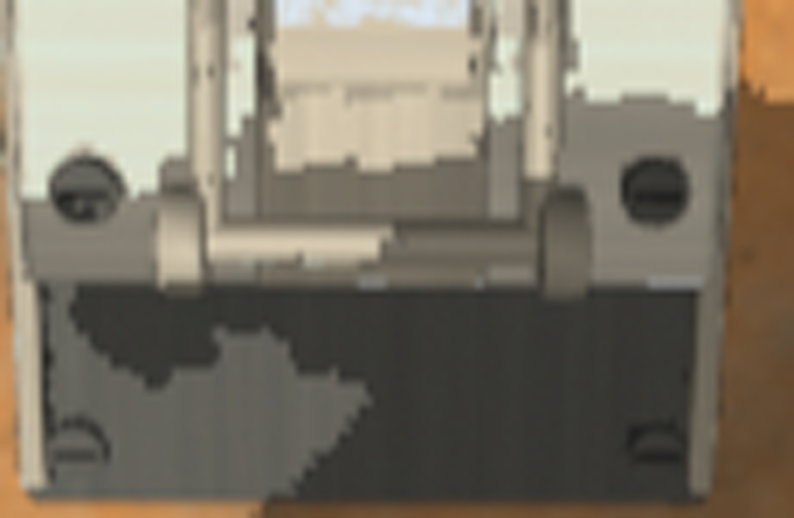

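View pics/w4d.png

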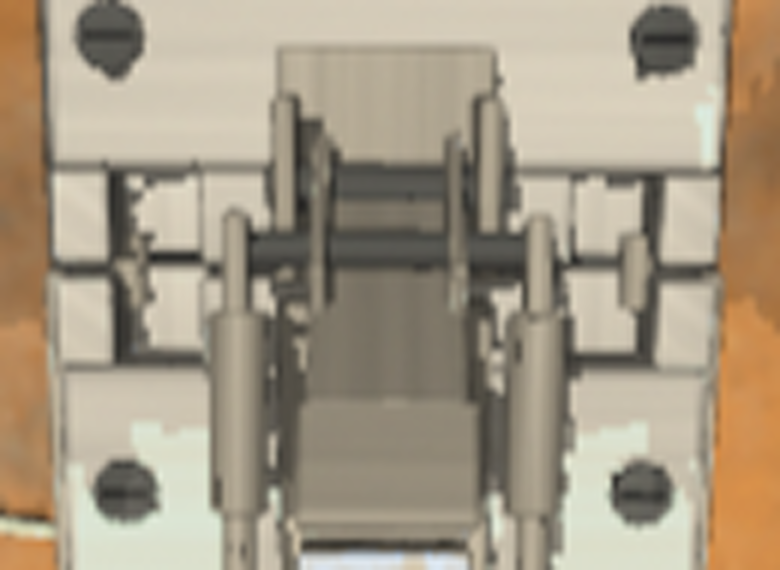

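```bash
cat > fit.py <<'E'
from h import *
import pickle; m4,im4,o=pickle.load(open('w4.pkl','rb')); m3,im3=pickle.load(open('w3.pkl','rb')); m2,_=pickle.load(open('w2.pkl','rb')); m1,_=pickle.load(open('w1.pkl','rb')); p0=pickle.load(open('p.pkl','rb'))
W=lambda u,v:np.array((u*.7-.15,v*.7-.15)); C=lambda u,v:np.array((u/3.8+215-.4,v/3.8+140-.4));D=lambda u,v:(u/4+215-.4,v/4+45-.4)
C4=lambda u,v:np.array((u/6.9+225-.43,v/6.9+195-.43)); D4=lambda u,v:np.array((u/6+215-.42,v/6+100-.42))
K=[(m1,D(53,45),(-50,115,10)),(m1,D(487,45),(50,115,10)),(m1,D(63,178),(-45,85,36)),(m1,D(477,178),(45,85,36)),(m1,C(83,558),(-50,-125,10)),(m1,C(418,560),(50,-125,10)),
(m2,W(268,334),(-50,-125,10)),(m2,W(524,334),(50,-125,10)),
(m4,W(314,39),(-45,85,36)),(m4,W(487,39),(45,85,36)),(m4,C4(28,493),(-50,-125,10)),(m4,C4(708,493),(50,-125,10)),(m4,C4(22,284),(-45,-80,36)),(m4,C4(715,284),(45,-80,36)),
(m4,D4(52,269),(-45,0,36)),(m4,D4(718,269),(45,0,36)),(m4,D4(388,180),(0,12,54)),(m1,C(255,140),(0,12,54))]
r=least_squares(lambda p:np.concatenate([proj(m,mw(p,np.array(L)/1e3))[0]-q for m,q,L in K]),p0,loss='soft_l1')
p=r.x
def loc(X): c,s=np.cos(p[2]),np.sin(p[2]); d=X[:2]-p[:2]; return (1e3*np.array([c*d[0]+s*d[1],-s*d[0]+c*d[1],X[2]])).round(1)
def tri(*obs):
  r=least_squares(lambda X:np.concatenate([proj(m,[X])[0]-q for m,q in obs]),[.5,.05,.08]); return loc(r.x),r.fun.round(1)
if __name__=='__main__':
  print(p)
  for m,q,L in K: print(L,(proj(m,mw(p,np.array(L)/1e3))[0]-q).round(1))
  print('bar',tri((m1,C(253.5,465)),(m2,W(389,151)),(m3,W(402,383)),(m4,C4(374.5,243))))
  print('pin',tri((m1,C(255,187)),(m3,W(403,55)),(m4,D4(388,248))))
  print('tcp',loc(o['eef_pos']), o['eef_pos'])
  pickle.dump(p,open('p2.pkl','wb'))
  print('lip? w4', [ (v,loc(ray(m4,C4(370,v),.0585)),loc(ray(m4,C4(370,v),.048))) for v in (22,88)])
  print('lip? w3', [ (v,loc(ray(m3,W(403,v),.0585)),loc(ray(m3,W(403,v),.048))) for v in (248,253,275,303)])
E
python3 fit.py
```

```text
[ 0.5076518   0.11194475 -0.17604991]
(-50, 115, 10) [-1.5 -1.5]
(50, 115, 10) [ 0.9 -1.5]
(-45, 85, 36) [-1.1 -1.1]
(45, 85, 36) [ 0.8 -1. ]
(-50, -125, 10) [0.5 1.3]
(50, -125, 10) [0.1 0.9]
(-50, -125, 10) [-0.4  2.5]
(50, -125, 10) [-2.1  1.8]
(-45, 85, 36) [-2.1 -2.5]
(45, 85, 36) [ 0.7 -2.1]
(-50, -125, 10) [0.2 1.9]
(50, -125, 10) [0.7 2. ]
(-45, -80, 36) [0.2 0.4]
(45, -80, 36) [1.2 0.5]
(-45, 0, 36) [ 0.2 -0.3]
(45, 0, 36) [ 0.4 -0.1]
(0, 12, 54) [0.1 0.5]
(0, 12, 54) [0.1 0.3]
bar (array([ -0.6, -56.9,  80.6]), array([-0.2,  0.1, -0.2,  0. ,  0.5,  0. , -0.4, -0.2]))
pin (array([-0.5,  5.5, 71.5]), array([-0.3, -0.1,  0.3, -0. , -0.4,  0.1]))
tcp [ -0.8 -54.  170.1] [0.49745203 0.05890311 0.17013021]
lip? w4 [(22, array([ -0.7, -38.8,  58.5]), array([ -0.6, -41.6,  48. ])), (88, array([ -0.7, -46.5,  58.5]), array([ -0.6, -49.7,  48. ]))]
lip? w3 [(248, array([ -0.3, -32.8,  58.5]), array([ -0.1, -34.7,  48. ])), (253, array([ -0.3, -34. ,  58.5]), array([ -0.1, -36.1,  48. ])), (275, array([ -0.2, -39.4,  58.5]), array([ -0.1, -42. ,  48. ])), (303, array([ -0.2, -46.5,  58.5]), array([ -0.1, -49.8,  48. ]))]
```

View pics/w3c.png

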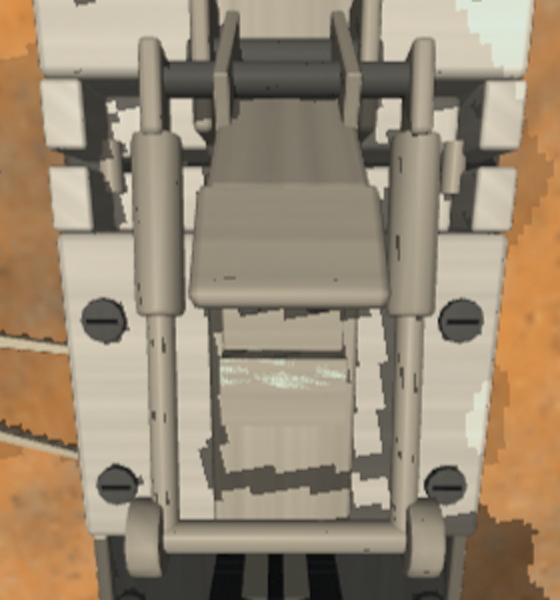

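```bash
cat > fit2.py <<'E'
from fit import *
def sh(m,dz):
    m=dict(m); R=np.array(m['R']); m['t']=np.array(m['t'])-R@np.array([0,0,dz]); return m   # camera moved up by dz
r=least_squares(lambda q:np.concatenate([proj(sh(m,q[3]),mw(q[:3],np.array(L)/1e3))[0]-b for m,b,L in K]),list(p0)+[0],loss='soft_l1')
if __name__=='__main__':
  print(r.x, r.cost)
  for (m,b,L) in K: print(L,(proj(sh(m,r.x[3]),mw(r.x[:3],np.array(L)/1e3))[0]-b).round(1))
import fit
fit.p=r.x[:3]; dz=r.x[3]; p=r.x[:3]
if __name__=='__main__':
  M=lambda m:sh(m,dz)
  print('bar',tri((M(m1),C(253.5,465)),(M(m2),W(389,151)),(M(m3),W(402,383)),(M(m4),C4(374.5,243))))
  print('pin',tri((M(m1),C(255,187)),(M(m3),W(403,55)),(M(m4),D4(388,248))))
  print('tcp',loc(o['eef_pos']), o['eef_pos'], 'push',loc(np.array([.4907,.0230,.0393])))
  for v in (253,303): print(v,loc(ray(M(m3),W(403,v),.0585)),loc(ray(M(m3),W(403,v),.048)))
E
python3 fit2.py
```

```text
[ 0.50757828  0.11150469 -0.17849542  0.00363204] 7.373028779868308
(-50, 115, 10) [-0.5 -0.4]
(50, 115, 10) [ 0.4 -0.1]
(-45, 85, 36) [-0.3 -0.3]
(45, 85, 36) [ 0.3 -0.1]
(-50, -125, 10) [ 0.6 -0.1]
(50, -125, 10) [-0.6 -0.3]
(-50, -125, 10) [0.8 0.6]
(50, -125, 10) [-4.4  0.3]
(-45, 85, 36) [-0.9 -0.7]
(45, 85, 36) [0.  0.1]
(-50, -125, 10) [0.4 0.5]
(50, -125, 10) [-0.2  0.8]
(-45, -80, 36) [ 0.6 -0.8]
(45, -80, 36) [ 0.3 -0.4]
(-45, 0, 36) [ 0.9 -0.3]
(45, 0, 36) [-0.4  0.2]
(0, 12, 54) [0.1 0.9]
(0, 12, 54) [ 0.1 -0. ]
bar (array([ -0.4, -56.4,  84.2]), array([-0.2,  0.1, -0.2,  0. ,  0.5,  0. , -0.4, -0.2]))
pin (array([-0.5,  5.9, 75.1]), array([-0.3, -0.1,  0.3, -0. , -0.4,  0.1]))
tcp [ -0.6 -53.6 170.1] [0.49745203 0.05890311 0.17013021] push [ -0.9 -90.1  39.3]
253 [ -0.1 -34.2  58.5] [  0.  -36.3  48. ]
303 [ -0.1 -47.2  58.5] [  0.1 -50.5  48. ]
```

Emit:
arm_command:
  series:
    - [62,[0,3,20],0]
    - [62,[0,3,45],0]
    - [62,[0,3,65],0]
    - [62,[0,3,80],0]
    - [62,[0,3,80],0]
    - [62,[0,3,80],0]
  squeeze: 25

```text
t: 6.7
eef_pos: [0.4965, 0.0524, 0.0898]
tool_rot: [-0.0, 0.996, -0.09, 0.0]
contact_force: [0.9, 0.4, -0.9]
gripper_width: 0.723
```

```bash
python3 snap.py 5; python3 - <<'E'
from fit2 import *
print(p,loc(status.get_obs()['eef_pos']))
for m in (m1,m2): print(proj(m,mw(p,[[0,-.0643,.0585]])))
c=read_camera('scene')[150:320,205:365]; cv2.imwrite("pics/s5c.png",cv2.resize(c,None,fx=4,fy=3.5,interpolation=cv2.INTER_CUBIC))
E
```

```text
6.7 [0.49648723 0.05242928 0.08977318] [ 0.9  0.4 -0.9] 0.7229432546314365
[ 0.50757828  0.11150469 -0.17849542] [ -0.3 -60.   90. ]
[[281.27282659 258.89213228]]
[[274.15788379 130.03928747]]
```

View pics/w5.png

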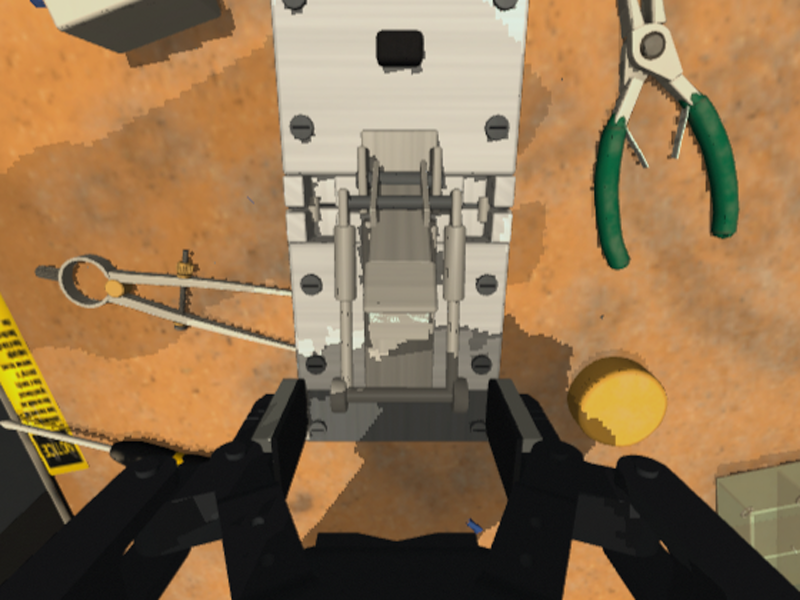

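View pics/s5c.png

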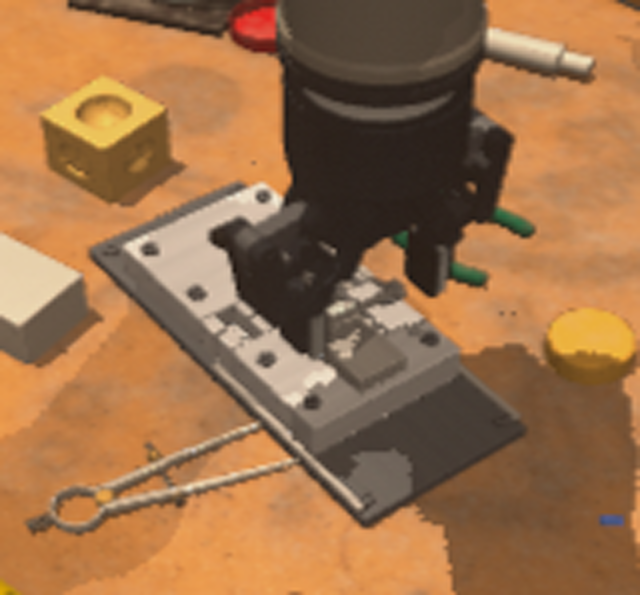

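```bash
python3 - <<'E'
from fit2 import *
m5,im5,o5=pickle.load(open('w5.pkl','rb'))
for d in (0,dz):
  M=lambda m:sh(m,d)
  print(tri((M(m1),C(253.5,465)),(M(m2),W(389,151)),(M(m3),W(402,383)),(M(m4),C4(374.5,243)),(M(m5),W(400,396))))
  # known 45mm width
  for m,a,b in ((m5,W(331,396),W(468,396)),(m3,W(287,383),W(517,383)),(m2,W(270,151),W(508,151)),(m4,C4(157,243),C4(592,243))):
    r=least_squares(lambda z:np.linalg.norm(ray(M(m),a,z[0])-ray(M(m),b,z[0]))-.0455,[.08]); print(r.x, loc(ray(M(m),(a+b)/2,r.x[0])))
E
```

```text
(array([ -0.4, -56.4,  80.9]), array([-0.2,  0.2, -0.1, -0. ,  0.7,  0.4, -0.3, -0.1, -0.7, -0.7]))
[0.08222776] [ -0.2 -56.   82.2]
[0.08450621] [ -0.6 -54.3  84.5]
[0.08364828] [ -0.3 -56.5  83.6]
[0.08298195] [ -0.1 -55.7  83. ]
(array([ -0.4, -56.4,  84.5]), array([-0.2,  0.2, -0.1, -0. ,  0.7,  0.4, -0.3, -0.1, -0.7, -0.7]))
[0.0858598] [ -0.2 -56.   85.9]
[0.08813825] [ -0.6 -54.3  88.1]
[0.08728032] [ -0.3 -56.5  87.3]
[0.08661399] [ -0.1 -55.7  86.6]
```

Emit:
arm_command:
  series:
    - [62,[0,-3.5,0],0]
    - [50,[0,-3.5,0],0]
    - [44,[0,-3.5,0],0]
    - [40,[0,-3.5,0],0]
    - [40,[0,-3.5,0],0]
    - [40,[0,-3.5,0],0]

```text
t: 7.55
eef_pos: [0.4972, 0.0558, 0.0894]
tool_rot: [-0.0, 0.996, -0.09, 0.0]
contact_force: [1.5, -0.7, 0.0]
gripper_width: 0.518
```

```bash
python3 snap.py 6; python3 - <<'E'
from fit2 import *
print(loc(status.get_obs()['eef_pos']))
E
```

```text
7.55 [0.49715979 0.05578272 0.08944599] [ 1.5 -0.7  0. ] 0.5180575553392502
[ -0.4 -56.7  89.4]
```

View pics/w6.png

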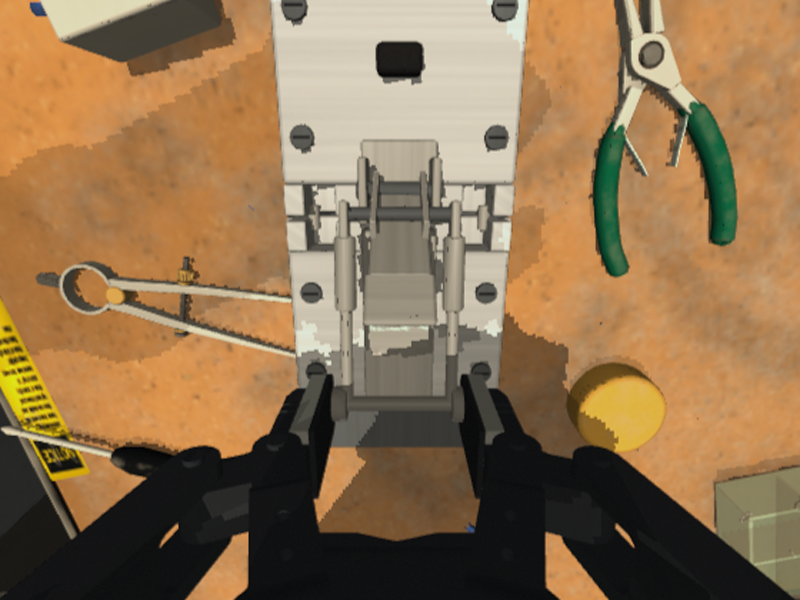

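Emit:
arm_command:
  series:
    - [40,[0,1,5],0]
    - [40,[0,1,10],0]
    - [40,[0,1,15],0]
    - [40,[0,1,20],0]
    - [40,[0,1,24],0]
    - [40,[0,1,27],0]
    - [40,[0,1,27],0]
  squeeze: 35

```text
t: 8.48
eef_pos: [0.4968, 0.0549, 0.0621]
tool_rot: [-0.0, 0.996, -0.09, 0.0]
contact_force: [3.6, -3.4, 3.6]
gripper_width: 0.51
```

```bash
python3 snap.py 7; python3 - <<'E'
from fit2 import *
print(loc(status.get_obs()['eef_pos']))
E
```

```text
8.475 [0.49677188 0.05490284 0.06212203] [ 3.6 -3.4  3.6] 0.5099981095269642
[ -0.6 -57.6  62.2]
```

View pics/w7.png

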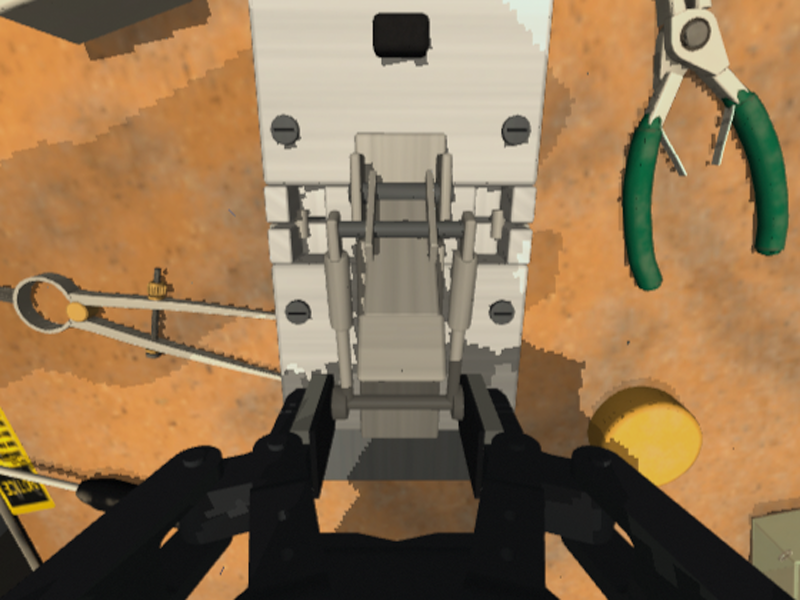

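Emit:
arm_command:
  series:
    - [40,[0,0,1],0]
    - [40,[0,0,2],0]
    - [40,[0,0,3],0]
    - [40,[0,0,3],0]

```text
t: 9.02
eef_pos: [0.4967, 0.0549, 0.0594]
tool_rot: [-0.0, 0.996, -0.09, 0.0]
contact_force: [4.6, -2.7, 5.1]
gripper_width: 0.512
```

Emit:
arm_command:
  series:
    - [40,[0,0,1],0]
    - [40,[0,0,2],0]
    - [40,[0,0,2],0]

```text
t: 9.4
eef_pos: [0.4968, 0.0549, 0.0587]
tool_rot: [0.0, 0.996, -0.09, 0.0]
contact_force: [-1.2, -4.2, 22.4]
gripper_width: 0.513
```

Emit:
arm_command:
  series:
    - [40,[0,0,-1.5],0]
    - [40,[0,0,-1.5],0]

```text
t: 9.65
eef_pos: [0.4968, 0.0549, 0.0591]
tool_rot: [-0.0, 0.996, -0.09, 0.0]
contact_force: [3.4, -3.1, 7.8]
gripper_width: 0.513
```

```bash
python3 snap.py 8; python3 - <<'E'
from fit2 import *
m8,im8,o8=pickle.load(open('w8.pkl','rb'))
print(loc(o8['eef_pos']))
c=im8[200:320,190:370]; cv2.imwrite("pics/w8c.png",cv2.resize(c,None,fx=4.4,fy=4.4,interpolation=cv2.INTER_CUBIC))
E
```

```text
9.65 [0.4967975  0.05485067 0.0591148 ] [ 3.4 -3.1  7.8] 0.5133843747327974
[ -0.6 -57.7  59.1]
```

View pics/w8c.png

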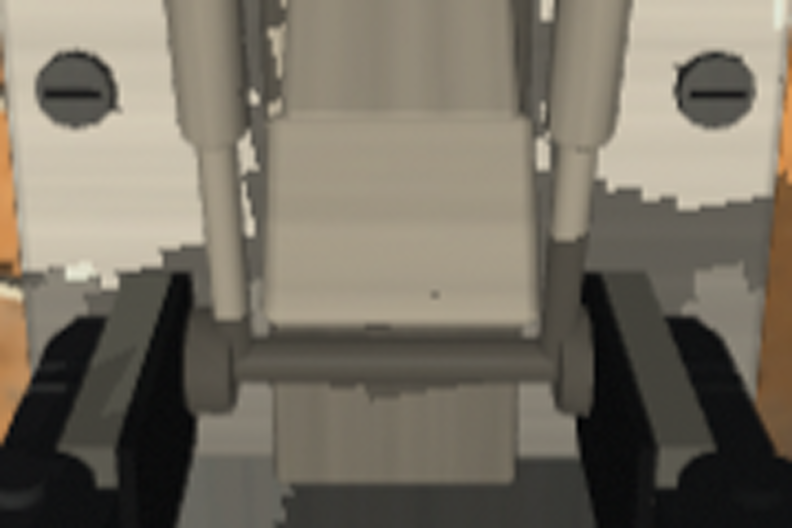

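Emit:
arm_command:
  series:
    - [40,[0,-2,-0.5],0]
    - [40,[0,-4,-0.5],0]
    - [40,[0,-6,-0.5],0]
    - [40,[0,-8,-0.5],0]
    - [40,[0,-9,-0.5],0]
    - [40,[0,-9,-0.5],0]

```text
t: 10.45
eef_pos: [0.4982, 0.0629, 0.0592]
tool_rot: [0.0, 0.996, -0.09, -0.0]
contact_force: [4.7, -3.2, 3.5]
gripper_width: 0.515
```

```bash
python3 snap.py 9; python3 - <<'E'
from fit2 import *
m8,im8,o8=pickle.load(open('w9.pkl','rb'))
print(loc(o8['eef_pos']))
E
```

```text
10.45 [0.4981913  0.06286636 0.05915204] [ 4.7 -3.2  3.5] 0.514544991001298
[ -0.6 -49.5  59.2]
```

View pics/w9.png

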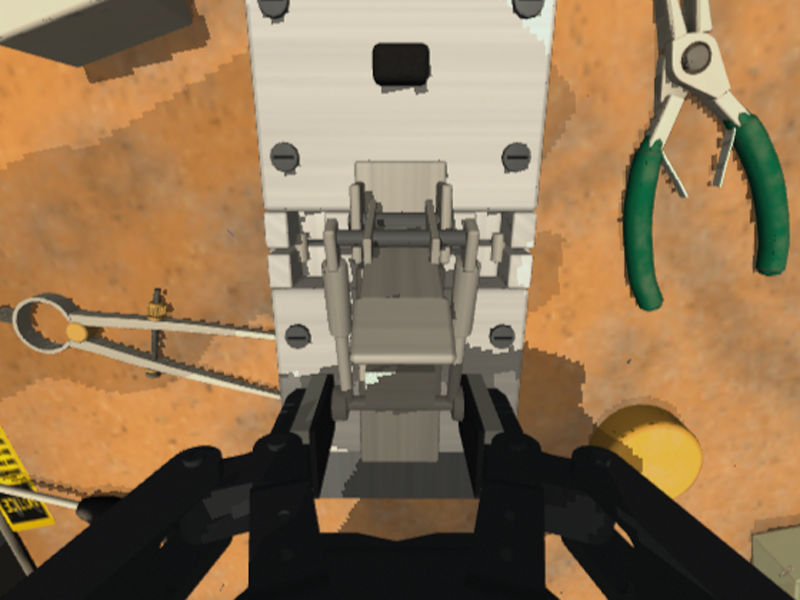

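Emit:
arm_command:
  series:
    - [40,[0,-1,0],0]
    - [40,[0,-2,0],0]
    - [40,[0,-3,0],0]
    - [40,[0,-3,0],0]

```text
t: 11.0
eef_pos: [0.4988, 0.0662, 0.0592]
tool_rot: [0.0, 0.996, -0.09, 0.0]
contact_force: [5.5, -2.7, 2.6]
gripper_width: 0.511
```

Emit:
arm_command:
  series:
    - [40,[0,-0.7,0],0]
    - [40,[0,-1.4,0],0]
    - [40,[0,-1.4,0],0]

```text
t: 11.38
eef_pos: [0.4991, 0.0677, 0.0592]
tool_rot: [0.0, 0.996, -0.09, 0.0]
contact_force: [4.5, -2.6, 1.5]
gripper_width: 0.509
```

Emit:
arm_command:
  series:
    - [40,[0,-0.7,0],0]
    - [40,[0,-1.4,0],0]
    - [40,[0,-1.4,0],0]

```text
t: 11.75
eef_pos: [0.4994, 0.0692, 0.0592]
tool_rot: [0.0, 0.996, -0.09, 0.0]
contact_force: [5.1, -3.5, 2.8]
gripper_width: 0.512
```

Emit:
arm_command:
  series:
    - [40,[0,-0.5,0],0]
    - [40,[0,-1.0,0],0]
    - [40,[0,-1.0,0],0]

```text
t: 12.12
eef_pos: [0.4995, 0.0701, 0.0592]
tool_rot: [0.0, 0.996, -0.09, 0.0]
contact_force: [4.2, -3.1, 1.5]
gripper_width: 0.512
```

Emit:
arm_command:
  series:
    - [40,[0,-0.5,0],0]
    - [40,[0,-1.0,0],0]
    - [40,[0,-1.0,0],0]

```text
t: 12.5
eef_pos: [0.4997, 0.0705, 0.0592]
tool_rot: [0.001, 0.996, -0.09, -0.0]
contact_force: [5.4, -4.6, 3.2]
gripper_width: 0.512
```

```bash
python3 snap.py 10; python3 - <<'E'
from fit2 import *
m8,im8,o8=pickle.load(open('w10.pkl','rb'))
print(loc(o8['eef_pos']))
c=im8[150:310,190:370]; cv2.imwrite("pics/w10c.png",cv2.resize(c,None,fx=3.7,fy=3.7,interpolation=cv2.INTER_CUBIC))
E
```

```text
12.5 [0.49965392 0.07049949 0.05915215] [ 5.4 -4.6  3.2] 0.5121207803751183
[ -0.5 -41.8  59.2]
```

View pics/w10c.png

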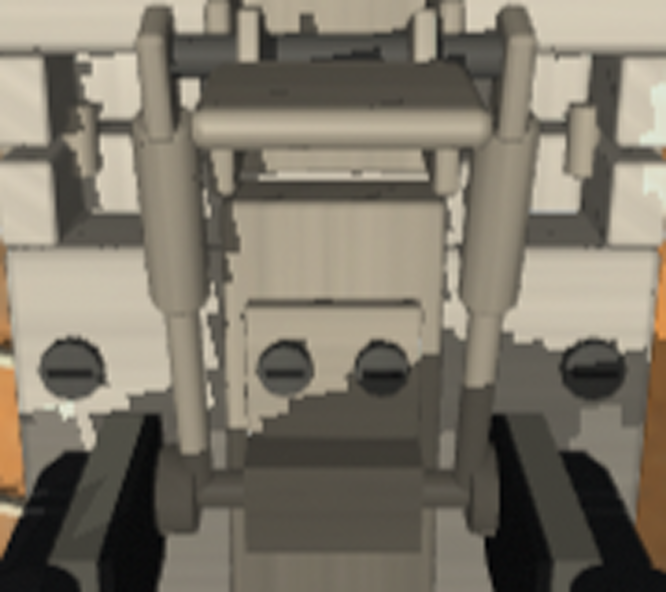

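Emit:
arm_command:
  series:
    - [40,[0,-0.3,0],0]
    - [40,[0,-0.3,0],0]
    - [40,[0,-0.3,0],0]

```text
t: 12.92
eef_pos: [0.4996, 0.0705, 0.0592]
tool_rot: [0.001, 0.996, -0.09, -0.0]
contact_force: [3.8, -5.0, 3.1]
gripper_width: 0.509
```

Emit:
arm_command:
  series:
    - [40,[0,-0.4,0],0]
    - [40,[0,-0.4,0],0]
    - [40,[0,-0.4,0],0]

```text
t: 13.3
eef_pos: [0.4997, 0.0706, 0.0592]
tool_rot: [0.001, 0.996, -0.09, -0.0]
contact_force: [5.1, -5.9, 4.3]
gripper_width: 0.512
```

Emit:
arm_command:
  series:
    - [40,[0,-0.4,0],0]
    - [40,[0,-0.4,0],0]
    - [40,[0,-0.4,0],0]

```text
t: 13.68
eef_pos: [0.4996, 0.0706, 0.0591]
tool_rot: [0.001, 0.996, -0.091, -0.0]
contact_force: [4.6, -8.0, 5.6]
gripper_width: 0.507
```

Emit:
arm_command:
  series:
    - [40,[0,-0.4,0],0]
    - [40,[0,-0.4,0],0]
    - [40,[0,-0.4,0],0]

```text
t: 14.05
eef_pos: [0.4996, 0.0707, 0.0591]
tool_rot: [0.001, 0.996, -0.091, -0.0]
contact_force: [4.5, -7.8, 6.0]
gripper_width: 0.514
```

```bash
for i in 1 2 3; do python3 - <<'E'
from fit2 import *
read_camera('top'); o=status.get_obs(); print(o['t'],loc(o['eef_pos']),o['contact_force'],.1775*o['contact_force'][0]+.984*o['contact_force'][1])
E
done
```

```text
14.1 [ -0.6 -41.6  59.1] [ 3.55873667 -7.49626223  5.11889312] -6.744646274740551
14.15 [ -0.6 -41.6  59.1] [ 4.16370611 -7.69584583  4.40731183] -6.833654457775594
14.2 [ -0.6 -41.6  59.1] [ 3.77974342 -7.61263745  5.67339885] -6.819930790110837
```

Emit:
arm_command:
  series:
    - [40,[0,-0.4,0],0]
    - [40,[0,-0.8,0],0]
    - [40,[0,-0.8,0],0]
    - [40,[0,-0.8,0],0]

```text
t: 14.7
eef_pos: [0.4996, 0.0708, 0.0591]
tool_rot: [0.002, 0.996, -0.091, -0.001]
contact_force: [2.5, -9.2, 6.2]
gripper_width: 0.51
```

```bash
for i in 1 2 ; do python3 - <<'E'
from fit2 import *
read_camera('top'); o=status.get_obs(); print(o['t'],loc(o['eef_pos']),o['contact_force'],.1775*o['contact_force'][0]+.984*o['contact_force'][1])
E
done
```

```text
14.75 [ -0.6 -41.5  59.1] [ 3.41025241 -9.77433894  6.8158831 ] -9.012629708767511
14.8 [ -0.6 -41.5  59.1] [ 4.10534958 -8.70844244  6.27134578] -7.840407810702918
```

Emit:
arm_command:
  series:
    - [50,[0,0,0],0]
    - [62,[0,0,0],0]
    - [66,[0,0,0],0]
    - [66,[0,0,-15],0]
    - [66,[0,0,-45],0]
    - [40,[0,0,-80],0]
    - [0,[0,-5,-100],0]
    - [0,[0,-5,-100],0]

```text
t: 15.8
eef_pos: [0.5019, 0.0794, 0.1615]
tool_rot: [-0.001, 0.996, -0.09, 0.002]
contact_force: [-0.2, 0.4, -0.1]
gripper_width: 0.134
```

```bash
python3 snap.py 11; python3 - <<'E'
from fit2 import *
m8,im8,o8=pickle.load(open('w11.pkl','rb'))
print(loc(o8['eef_pos']))
c=read_camera('scene')[170:320,205:365]; cv2.imwrite("pics/s11c.png",cv2.resize(c,None,fx=4,fy=4,interpolation=cv2.INTER_CUBIC))
E
```

```text
15.8 [0.50194646 0.07940603 0.1615479 ] [-0.2  0.4 -0.1] 0.1335130629496132
[  0.2 -32.6 161.5]
```

View pics/w11.png

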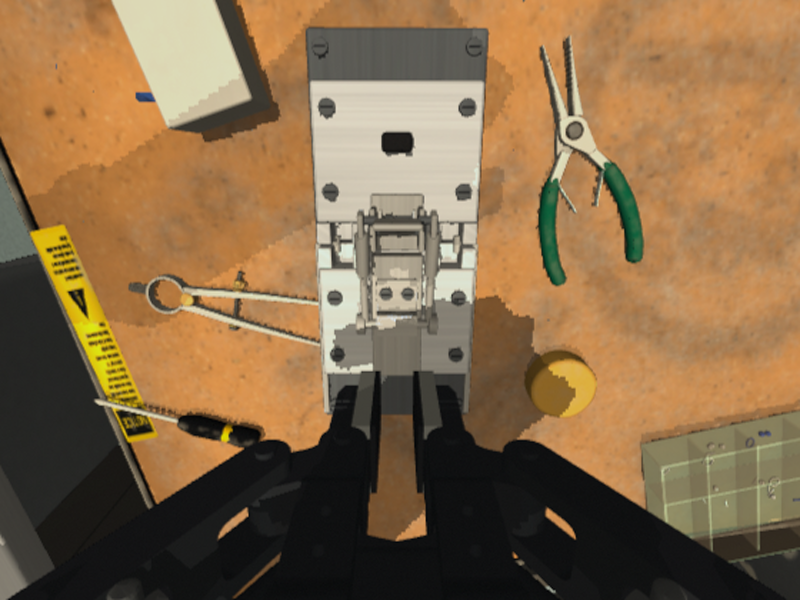

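View pics/s11c.png

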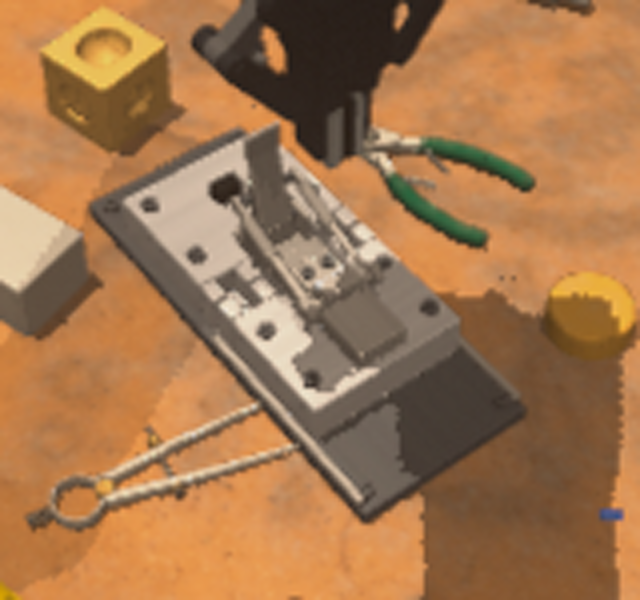

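Emit:
arm_command:
  series:
    - [0,[0,-5,15],0]
    - [0,[0,-15,30],0]
    - [0,[0,-23,46],0]
    - [0,[0,-23,46],0]
    - [0,[0,-23,46],0]

```text
t: 16.52
eef_pos: [0.5049, 0.1014, 0.1131]
tool_rot: [0.0, 0.996, -0.09, -0.0]
contact_force: [0.5, 1.1, 0.4]
gripper_width: -0.003
```

```bash
python3 snap.py 12; python3 - <<'E'
from fit2 import *
m8,im8,o8=pickle.load(open('w12.pkl','rb'))
print(loc(o8['eef_pos']))
E
```

```text
16.525 [0.50493227 0.10136012 0.11310406] [0.5 1.1 0.4] -0.0025722532869790656
[ -0.8 -10.5 113.1]
```

View pics/w12.png

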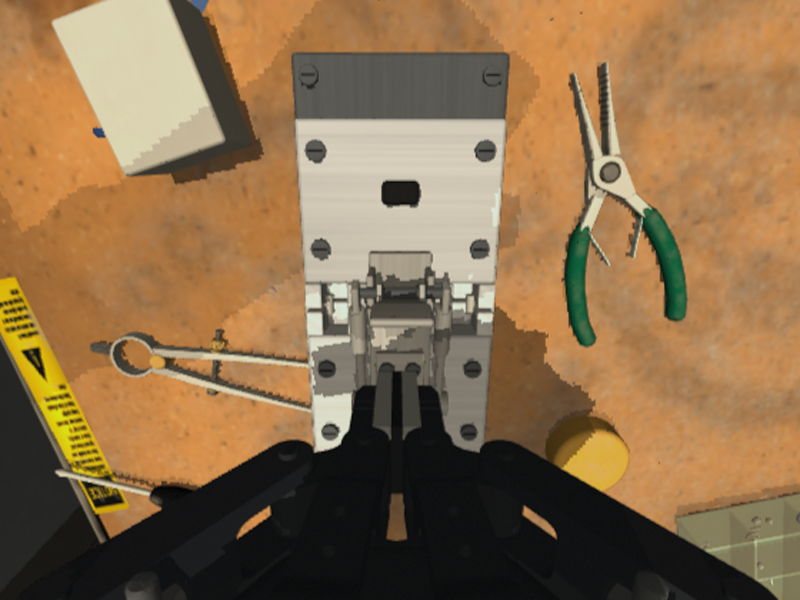

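Emit:
arm_command:
  series:
    - [0,[0,-6,0],0]
    - [0,[0,-12,0],0]
    - [0,[0,-17,0],0]
    - [0,[0,-21,0],0]
    - [0,[0,-25,0],0]
    - [0,[0,-29,0],0]
    - [0,[0,-32,0],0]
    - [0,[0,-32,0],0]

```text
t: 17.58
eef_pos: [0.5105, 0.1328, 0.1132]
tool_rot: [0.0, 0.996, -0.09, -0.0]
contact_force: [-1.3, -2.0, -0.7]
gripper_width: -0.002
```

Emit:
arm_command:
  series:
    - [0,[0,-3,2],0]
    - [0,[0,-6,4],0]
    - [0,[0,-8,5.5],0]
    - [0,[0,-10,7],0]
    - [0,[0,-10,7],0]

```text
t: 18.2
eef_pos: [0.5128, 0.143, 0.1063]
tool_rot: [-0.0, 0.996, -0.09, 0.0]
contact_force: [-1.3, -0.5, 0.1]
gripper_width: -0.0
```

```bash
python3 snap.py 13; python3 - <<'E'
from fit2 import *
m8,im8,o8=pickle.load(open('w13.pkl','rb'))
print(loc(o8['eef_pos']))
c=read_camera('scene')[150:320,205:365]; cv2.imwrite("pics/s13c.png",cv2.resize(c,None,fx=4,fy=3.5,interpolation=cv2.INTER_CUBIC))
E
```

```text
18.2 [0.51276135 0.14301318 0.10631697] [-1.3 -0.5  0.1] -5.731769972393714e-06
[ -0.5  31.9 106.3]
```

View pics/w13.png

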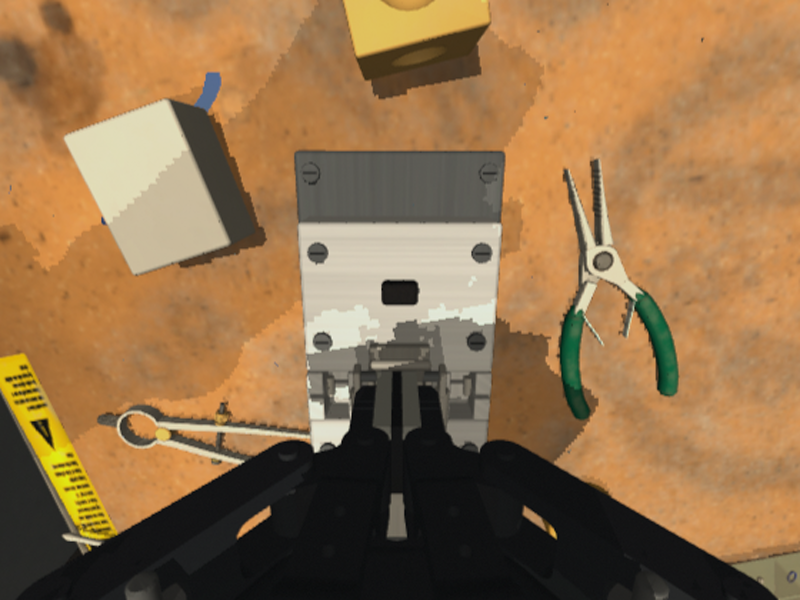

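View pics/s13c.png

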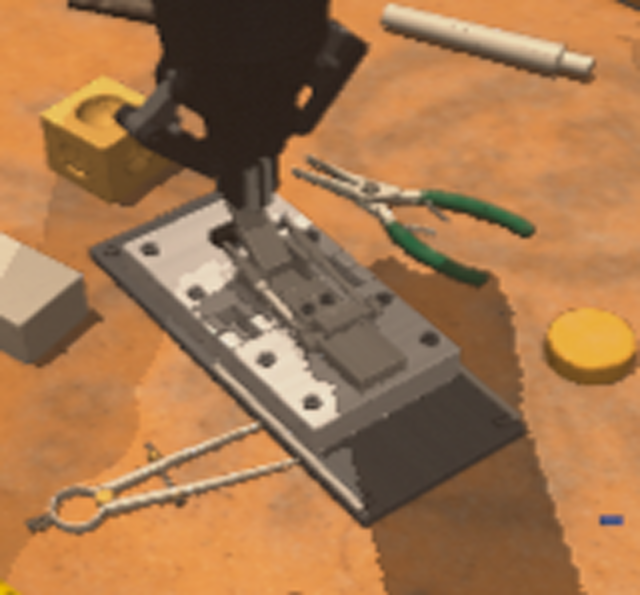

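Emit:
arm_command:
  series:
    - [0,[0,-3,3],0]
    - [0,[0,-6,6],0]
    - [0,[0,-8,9],0]
    - [0,[0,-8,9],0]

```text
t: 18.8
eef_pos: [0.5139, 0.1508, 0.097]
tool_rot: [-0.0, 0.996, -0.09, -0.0]
contact_force: [1.1, -0.2, 0.0]
gripper_width: -0.006
```

Emit:
arm_command:
  series:
    - [0,[0,-2,3],0]
    - [0,[0,-4,6],0]
    - [0,[0,-4,6],0]

```text
t: 19.18
eef_pos: [0.5144, 0.1544, 0.0909]
tool_rot: [0.0, 0.996, -0.09, -0.0]
contact_force: [-0.3, -0.8, 0.4]
gripper_width: 0.001
```

```bash
python3 snap.py 14; python3 - <<'E'
from fit2 import *
m8,im8,o8=pickle.load(open('w14.pkl','rb'))
print(loc(o8['eef_pos']))
c=read_camera('scene')[170:290,205:335]; cv2.imwrite("pics/s14c.png",cv2.resize(c,None,fx=5,fy=5,interpolation=cv2.INTER_CUBIC))
c=im8[200:320,190:370]; cv2.imwrite("pics/w14c.png",cv2.resize(c,None,fx=4.4,fy=4.4,interpolation=cv2.INTER_CUBIC))
E
```

```text
19.175 [0.51443285 0.15443609 0.09091379] [-0.3 -0.8  0.4] 0.0005703951227093296
[-0.9 43.5 90.9]
```

View pics/w14c.png

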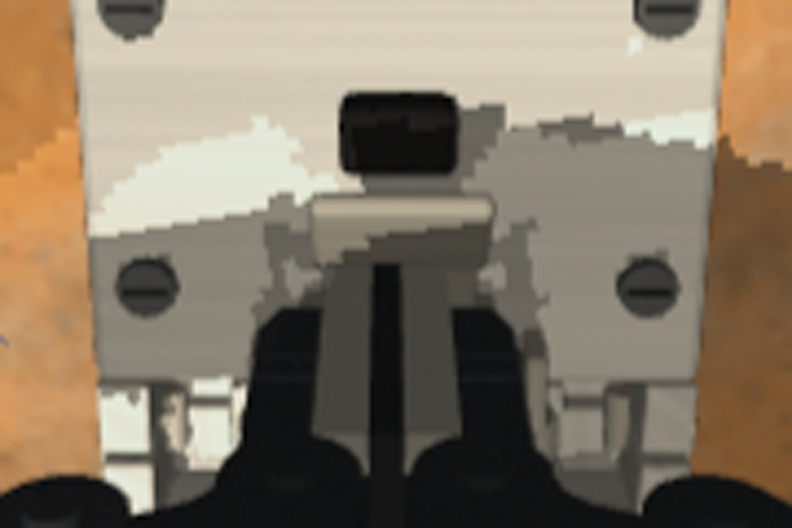

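View pics/s14c.png

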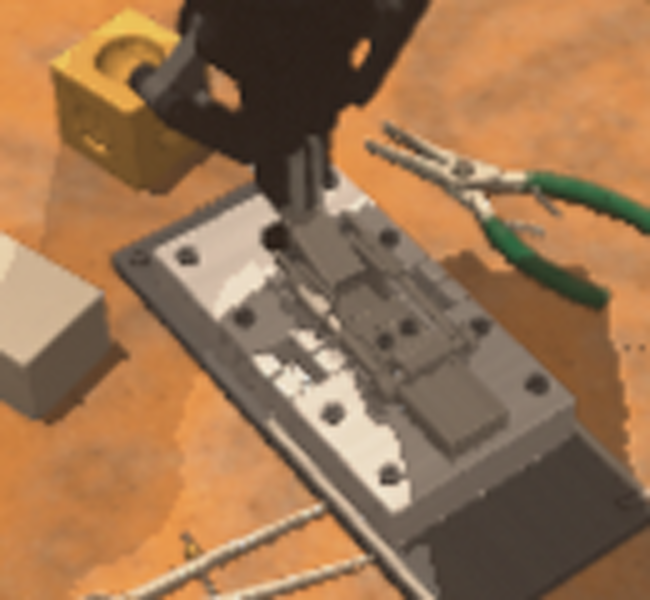

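Emit:
arm_command:
  series:
    - [0,[0,-1,2],0]
    - [0,[0,-2,4],0]
    - [0,[0,-2,4],0]

```text
t: 19.65
eef_pos: [0.5149, 0.1563, 0.0871]
tool_rot: [0.0, 0.996, -0.09, -0.0]
contact_force: [0.4, 0.1, -0.1]
gripper_width: 0.0
```

Emit:
arm_command:
  series:
    - [0,[0,-0.5,2],0]
    - [0,[0,-1,4],0]
    - [0,[0,-1,4],0]

```text
t: 20.02
eef_pos: [0.5152, 0.1574, 0.0831]
tool_rot: [-0.0, 0.996, -0.09, -0.0]
contact_force: [0.5, 0.4, 0.2]
gripper_width: -0.0
```

Emit:
arm_command:
  series:
    - [0,[0,0,-20],0]
    - [0,[0,30,-45],0]
    - [0,[0,70,-70],0]
    - [0,[0,90,-70],0]
    - [0,[0,90,-70],0]

```text
t: 20.65
eef_pos: [0.499, 0.0669, 0.1534]
tool_rot: [0.0, 0.996, -0.092, 0.0]
contact_force: [0.6, 0.1, -0.5]
gripper_width: 0.002
```

```bash
python3 snap.py 15; python3 - <<'E'
from fit2 import *
m8,im8,o8=pickle.load(open('w15.pkl','rb'))
print(loc(o8['eef_pos']))
c=read_camera('scene')[190:300,205:335]; cv2.imwrite("pics/s15c.png",cv2.resize(c,None,fx=5,fy=5,interpolation=cv2.INTER_CUBIC))
c=im8[100:280,200:360]; cv2.imwrite("pics/w15c.png",cv2.resize(c,None,fx=3.3,fy=3.3,interpolation=cv2.INTER_CUBIC))
E
```

```text
20.65 [0.49895399 0.06691328 0.15337229] [ 0.6  0.1 -0.5] 0.0021357741682170015
[ -0.6 -45.4 153.4]
```

View pics/w15c.png

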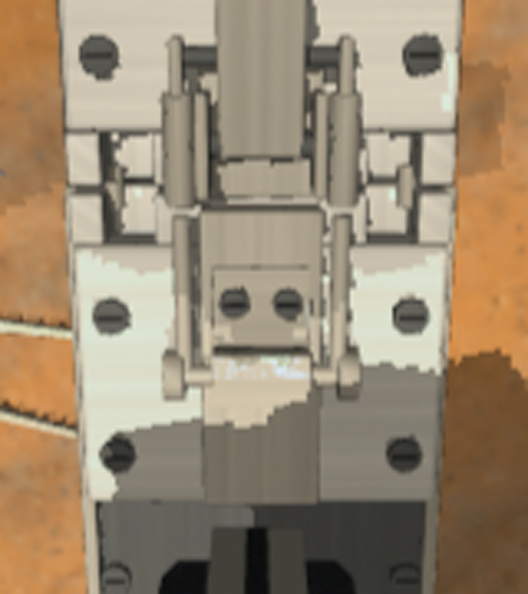

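View pics/s15c.png

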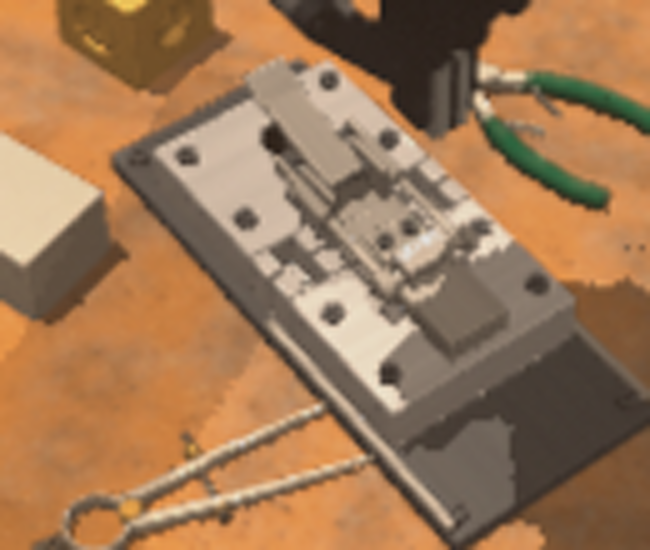

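View pics/w15.png

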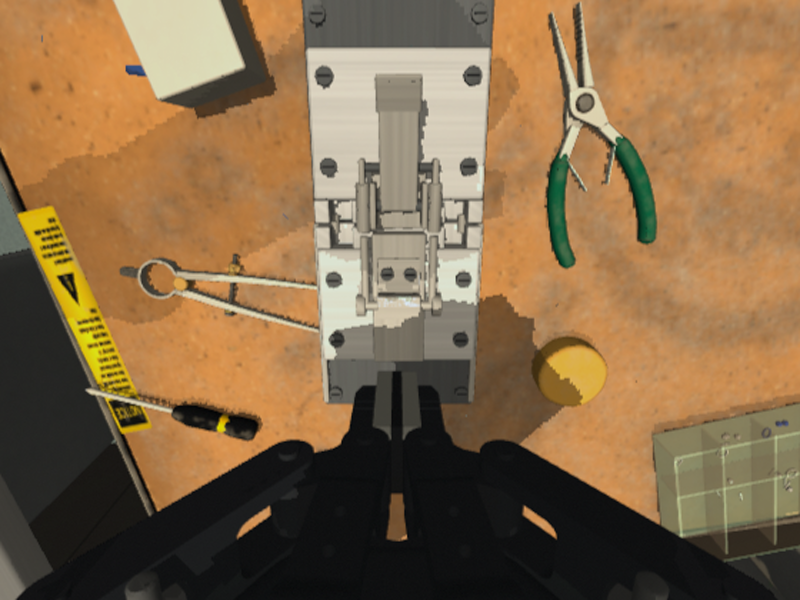

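```bash
python3 - <<'E'
from fit2 import *
m,im,o=pickle.load(open('w15.pkl','rb')); s=camera_model('scene')
print('hinge',proj(m,mw(p,[[0,.012,.054]]))/.7, 'bar',proj(m,mw(p,[[0,-.0415,.0505]]))/.7)
for a in (0,10,20,30,40,50):
  t=np.radians(a); e=np.array([[.009,.012+.058*np.cos(t),.054+.058*np.sin(t)],[-.009,.012+.058*np.cos(t),.054+.058*np.sin(t)],[0,.012+.018*np.cos(t),.054+.018*np.sin(t)]])
  print(a,(proj(m,mw(p,e))/.7).round(0).tolist(),((proj(s,mw(p,e))-[205,190])*5).round(0).tolist())
E
```

```text
hinge [[398.56678456 204.85198132]] bar [[398.69361083 306.41790795]]
0 [[418.0, 73.0], [378.0, 73.0], [399.0, 166.0]] [[274.0, 83.0], [237.0, 102.0], [313.0, 150.0]]
10 [[419.0, 71.0], [377.0, 71.0], [399.0, 167.0]] [[274.0, 67.0], [237.0, 86.0], [313.0, 145.0]]
20 [[421.0, 74.0], [377.0, 74.0], [399.0, 169.0]] [[277.0, 53.0], [240.0, 73.0], [314.0, 141.0]]
30 [[422.0, 82.0], [376.0, 82.0], [399.0, 172.0]] [[282.0, 43.0], [245.0, 62.0], [316.0, 138.0]]
40 [[423.0, 95.0], [375.0, 95.0], [399.0, 176.0]] [[290.0, 37.0], [252.0, 56.0], [318.0, 136.0]]
50 [[423.0, 114.0], [375.0, 114.0], [399.0, 182.0]] [[300.0, 34.0], [262.0, 53.0], [321.0, 136.0]]
```

Emit:
arm_command:
  series:
    - [0,[0,-20,0],0]
    - [0,[0,-60,0],0]
    - [0,[0,-92,20],0]
    - [0,[0,-92,50],0]
    - [0,[0,-92,66],0]
    - [0,[0,-92,70],0]
    - [0,[0,-92,73],0]
    - [0,[0,-92,73],0]

```text
t: 21.75
eef_pos: [0.516, 0.1591, 0.0809]
tool_rot: [-0.0, 0.996, -0.09, 0.001]
contact_force: [-1.0, 0.7, 0.1]
gripper_width: 0.003
```

Emit:
arm_command:
  series:
    - [0,[0,0,1.5],0]
    - [0,[0,0,3],0]
    - [0,[0,0,3],0]

```text
t: 22.12
eef_pos: [0.5156, 0.1591, 0.0773]
tool_rot: [0.0, 0.996, -0.09, 0.0]
contact_force: [0.1, 0.3, 0.5]
gripper_width: -0.002
```

Emit:
arm_command:
  series:
    - [0,[0,0,1.5],0]
    - [0,[0,0,2.5],0]
    - [0,[0,0,2.5],0]

```text
t: 22.5
eef_pos: [0.5154, 0.1592, 0.0746]
tool_rot: [0.0, 0.996, -0.09, -0.0]
contact_force: [0.2, -0.0, 1.0]
gripper_width: 0.001
```

```bash
python3 snap.py 16; python3 - <<'E'
from fit2 import *
m8,im8,o8=pickle.load(open('w16.pkl','rb'))
print(loc(o8['eef_pos']))
c=read_camera('scene')[190:300,205:335]; cv2.imwrite("pics/s16c.png",cv2.resize(c,None,fx=5,fy=5,interpolation=cv2.INTER_CUBIC))
E
```

```text
22.5 [0.51542839 0.15920016 0.07464738] [ 0.2 -0.   1. ] 0.0010618233605875858
[-0.7 48.3 74.6]
```

View pics/s16c.png

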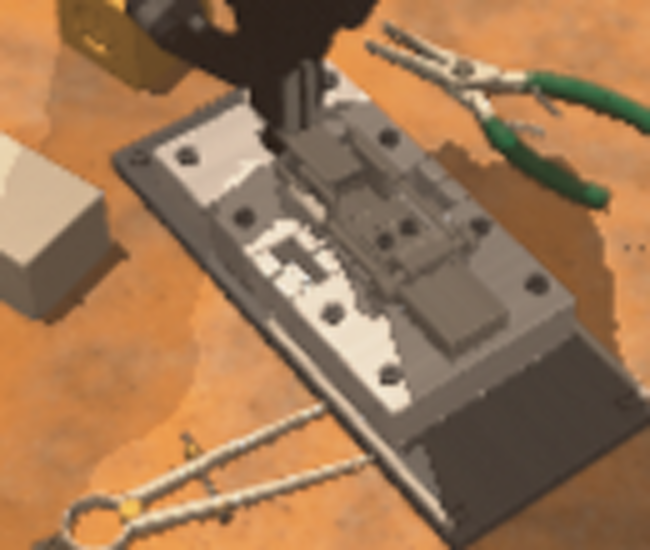

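View pics/w16.png

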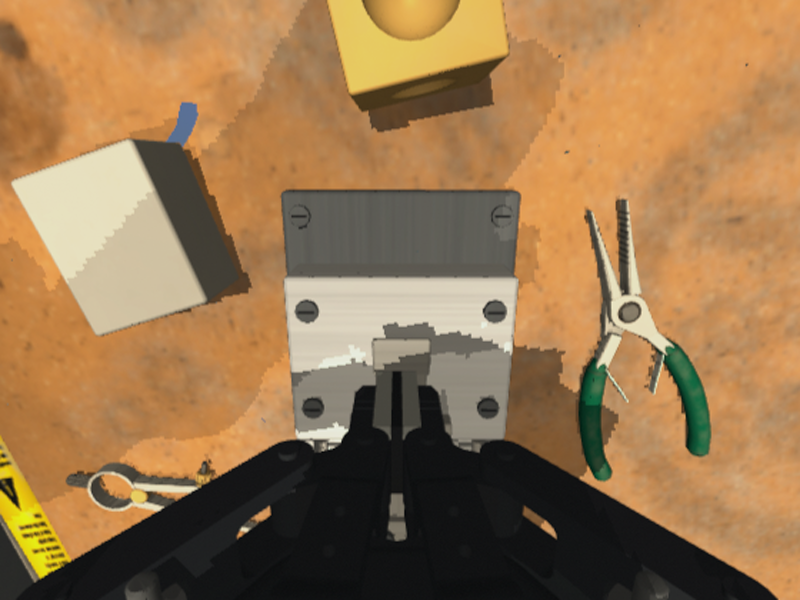

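Emit:
arm_command:
  series:
    - [0,[0,0,1],0]
    - [0,[0,0,2],0]
    - [0,[0,0,2],0]

```text
t: 22.98
eef_pos: [0.5157, 0.1594, 0.0738]
tool_rot: [0.0, 0.996, -0.09, 0.0]
contact_force: [-3.8, -1.6, 9.9]
gripper_width: -0.002
```

Emit:
arm_command:
  series:
    - [0,[0,0,1],0]
    - [0,[0,0,1],0]
    - [0,[0,0,1],0]

```text
t: 23.35
eef_pos: [0.5158, 0.1594, 0.0735]
tool_rot: [0.0, 0.996, -0.09, 0.001]
contact_force: [-4.9, -1.7, 18.7]
gripper_width: -0.001
```

Emit:
arm_command:
  series:
    - [0,[0,0,-20],0]
    - [0,[0,30,-55],0]
    - [0,[0,70,-78],0]
    - [0,[0,92,-78],0]
    - [0,[0,92,-78],0]

```text
t: 23.98
eef_pos: [0.4991, 0.0668, 0.1504]
tool_rot: [0.0, 0.996, -0.092, 0.0]
contact_force: [0.3, 0.2, 0.1]
gripper_width: -0.0
```

```bash
python3 snap.py 17; python3 - <<'E'
from fit2 import *
m,im,o8=pickle.load(open('w17.pkl','rb')); s=camera_model('scene')
print(loc(o8['eef_pos']))
c=read_camera('scene')[190:300,205:335]; cv2.imwrite("pics/s17c.png",cv2.resize(c,None,fx=5,fy=5,interpolation=cv2.INTER_CUBIC))
c=im[20:250,200:360]; cv2.imwrite("pics/w17c.png",cv2.resize(c,None,fx=2.6,fy=2.6,interpolation=cv2.INTER_CUBIC))
for a in (0,10,20):
  t=np.radians(a); e=np.array([[.009,.012+.058*np.cos(t),.054+.058*np.sin(t)],[-.009,.012+.058*np.cos(t),.054+.058*np.sin(t)],[0,.012+.018*np.cos(t),.054+.018*np.sin(t)]])
  print(a,((proj(m,mw(p,e))-[200,20])*2.6).round(0).tolist(),((proj(s,mw(p,e))-[205,190])*5).round(0).tolist())
E
```

```text
23.975 [0.49911279 0.06679826 0.15043889] [0.3 0.2 0.1] -0.0004871039851897916
[ -0.4 -45.5 150.4]
0 [[241.0, 78.0], [167.0, 79.0], [205.0, 251.0]] [[274.0, 83.0], [237.0, 102.0], [313.0, 150.0]]
10 [[243.0, 75.0], [166.0, 75.0], [205.0, 252.0]] [[274.0, 67.0], [237.0, 86.0], [313.0, 145.0]]
20 [[245.0, 80.0], [164.0, 80.0], [205.0, 256.0]] [[277.0, 53.0], [240.0, 73.0], [314.0, 141.0]]
```

View pics/s17c.png

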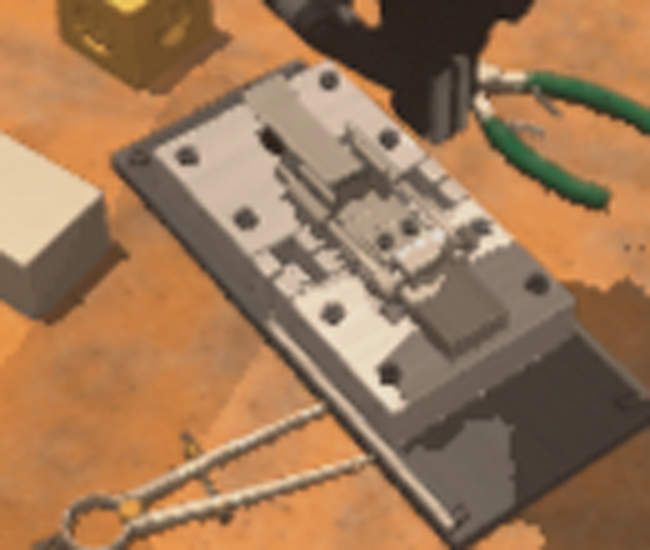

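View pics/w17c.png

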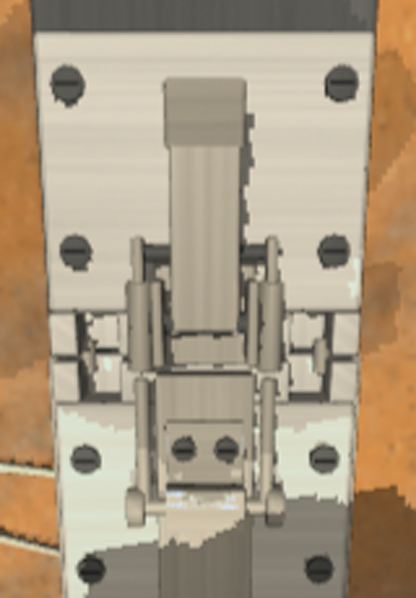

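```bash
python3 - <<'E'
from h import *
print(bot.hand_in())
E
```

```text
the job is handed in; nothing more can be done
None
```

I closed the mould, hooked the latch and handed the job in at about 24 s. No verdict comes back, so what follows rests on my own readings.

- **Sliding half:** I pushed it from about 17 mm open to its hard stop, at about 12 N. The pictures after that show the seam closed.
- **Loop:** I pinched the bar by its end caps and lowered it onto the deck just beyond the lip. Then I drew it back under the lip until I felt the wall. The wrist read about 8 to 9 N along the draw. Taking off about 2 N of drag from the lever, that is roughly 6 N on the hook. The wrist pictures show the bar under the lip. I opened the fingers only after that.
- **Lever:** I swung it over with the closed fingertips. The wrist readings were only 1 to 3 N, too low to tell whether I was in contact, so I backed off to look. The lever was resting at about 12°, near its toggle point. I went back and pressed it to a hard stop, at about 19 N.

**Last checks:** the final pictures show the lever flat along +y, at about 0 to 3°, with the bar still under the lip. The bystanders look unmoved, and the gripper is clear of everything. The lever angle is an estimate from the pictures and the fingertip height. I did not measure the final pull on the hook.

**Disagreement:** the height calibration of the wrist camera did not agree with itself, by about 3 mm. I settled heights by touch instead.

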